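Crank the calibration stage to its mark and seat the target plate

ROBOT

A 6-joint arm with a two-finger parallel gripper is mounted at the origin on the work surface. World frame = base frame: x ahead of the robot, y to its left, z up, the work surface at z = 0. Lengths are in m, angles in degrees, forces in N, time in s.
With the tool pointing down it reaches from about 0.25 to 0.725 m from the base axis. Payload 9.7 kg.
Tool frame: the origin (TCP) lies midway between the tips of the shut fingers; the grasp point (between the pads) lies 19 mm behind it (bot.pinch_z is the distance from the TCP to the grasp point, in m); z points along the fingers, x is the direction in which the jaws open and shut, and the axes are right-handed (so a half turn about z gives the same grasp; the last joint's range is limited). The gripper opens to 85 mm and grips with 20 to 120 N. Pads are 22 mm wide; open, the fingers measure 114 mm over their backs; the gripper's body (76 mm by 85 mm) begins 54 mm behind the grasp point. The pads swing forward as they close: fully open they stand 13 mm farther back than shut.
Start: joints at [65.947, 4.979, 10.078, 95.1, 0, 90], TCP at [0.224, 0.502, 0.231] pointing down, gripper open.
Joint ranges: [-179.16, 179.16], [-48.56, 103.87], [-65.8, 70.77], [-126.05, 130.52], [-82.76, 87.17], [-180, 180]. Speed limits (degrees/s): [127.2, 127.2, 147.25, 180, 180, 180].

INTERFACE

Orientations are given as [roll, pitch, yaw] about the fixed x, y, z axes, in that order (R = Rz(yaw) Ry(pitch) Rx(roll)).
In Python, from workcell import bot gives the robot as it stands. The module is installed in compiled form; this text tells all that it offers.
- The arm moves only by the shell command python3 -m pendant 'ROWS' [FORCE]. ROWS is JSON, a list of rows, each a list of 7 numbers: the shift along the tool's x, y, z scaled (see below), then the turn, a rotation vector about the tool's x, y, z scaled (see below), then the closure, from 0 (fully open) to 1 (shut). In form: [[tx, ty, tz, wx, wy, wz, jaw], ...]. A call has 1 to 12 rows; each row shifts and turns the pose as measured when the row begins, along the tool's axes as they then stand; what a row does not reach is not made up. The controller multiplies each number of a shift by 0.25 m and each number of a turn by pi rad. A row lasts 1/10 s, in which the tool goes at most 50 mm and 8.59 degrees, less where a joint would pass 70% of its speed; a pose out of reach is approached as far as the arm can. A call with a number of a shift or a turn outside -1 to 1 is refused whole. A call with a gripper value outside its range is refused whole. The fingers move at their own pace and stop on an object; FORCE is the grip in N (left out, the last holds). Time passes only in rows, so rows that do not move let the fingers close. It gives the time, the measured TCP pose, the force and the opening at its end, in the units of the state.
- bot.get_obs(): the state, without advancing time (a new reading comes with each control period).
- bot.camera(name): name is "scene" or "top" or "wrist"; returns the picture (400x640x3 uint8, red, green, blue); there is no depth.
- bot.calibration(name): a dict with "intrinsics" (3x3 intrinsics, pixels), "xyz" and "attitude" of the camera in the world. Camera axes: x right, y up, looking along -z (the intrinsics and any distortion apply to the point x, -y, -z); pixel columns grow to the right and rows downward; lengths in m; the calibration is good to about 2 mm. A picture is of the moment at which its call begins: read the wrist's pose just before it. calibration takes no time and is no camera call; for the wrist camera it gives the pose at the moment of the call.
- bot.job_done(): hands the job in, once; it reports no verdict.
The state is a dict: "time": time; "q": joint angles; "qd": joint speeds; "joint_efforts": joint torques, N m; "ee_pos": TCP position; "tcp_rot": TCP orientation; "wrist_force": force on the tool from outside, world axes, zero at the start; "torque": the same for the moment, N m; "opening": finger opening in m.
Only numpy, scipy, OpenCV 4.12 (cv2) and the standard library are available. Lean on these libraries where they do the work, as an engineer would, in place of code of your own. Each camera call takes 0.05 s, during which the arm holds its last target.

TASK

Crank the handwheel of the small calibration stage until the pointer on its carriage stands opposite the pointed marker on the scale. Then set the target plate gently, without dropping it, on the carriage, its single ball foot in the cone and the other two on the groove and the flat pad, so that all three feet are fully home, and let go with the pointer still opposite the marker. Do not tip the plate over, and leave the other things on the table where they are.

Things in the scene. Friction and masses are not known exactly. Their poses are not given: they have to be found in the camera images.
- stage: (all sizes in mm) hand-cranked linear stage fixed to the table, yaw within 0.2 rad. Dark base plate 130 (x) x 280 (y), steel rails along y, a grey gearbox 80 x 90 x 56 tall centred at y = +200 under the flat-lying handwheel, a scale bar (top 30 above the table, ticks every 5) on the +x side. Origin on the table under the middle of the rails; the carriage runs along this y axis
- carriage: aluminium slide 120 (x) x 140 (y) x 20 thick carrying three steel seats; origin at the middle of its underside, 33 above the table (top at 53); axes as the stage's. Travels up to 85 along the stage's -y (away from the handwheel), starting at the handwheel end. Moves only through the handwheel; the screw holds it where it is left
- handwheel (a joint): turns of the handwheel in rad, 0 at the start, growing as it turns clockwise seen from above, which drives the carriage along the stage's -y by 4.775 mm per rad; range 0 to 17.8; light friction (about 2 N at the crank knob)
- wheel_center (a point): centre of the handwheel's upper face, on its vertical axis, 74 above the table. Grey wheel 110 in diameter, 10 thick, with a hub 6 proud
- crank_grip (a point): middle of the crank knob, a black upright cylinder 18 in diameter, 42 off the wheel's axis, from 76 to 118 above the table; this point is at 97. At the start it is on the stage's -x side of the wheel. The knob spins freely on its pin: it can be gripped firmly and led round the circle without turning the hand
- pointer_tip (a point): tip of the wedge on the +x side of the carriage, over the scale, 34.5 above the table
- marker_tip (a point): tip of the wedge of the small fixed marker (dark block 14 x 14 x 12 tall) on the scale bar, pointing to -x at the carriage; axes as the stage's. At the start 25 to 70 further along the stage's -y than the pointer. The pointer is opposite when both tips are at the same place along the stage's y; they pass with a 4 mm gap
- seat_cone (a point): seat on the +x side of the carriage (carriage x = +38, y = 0): square steel block 34 x 34, 10 high, with a round 45 degree countersink 20 wide at its mouth. The point is where the centre of a foot's ball lies when fully home, 62.9 above the table, which is level with the block's top
- seat_groove (a point): seat at carriage x = -32, y = +42: steel block 36 x 30, 10 high, with a 45 degree V-groove 20 wide at its mouth, pointing at the cone. The point is where the ball's centre lies when home, 62.9 above the table. Seats are smooth and oiled: a foot within about 5 mm slides home by the plate's weight
- seat_flat (a point): seat at carriage x = -32, y = -42: plain round steel pad 28 in diameter, 3 high. The point is where the ball's centre lies when home, 62.9 above the table
- target_plate: aluminium T-shaped plate 8 thick on three steel ball feet, about 300 g, standing on the table at the start. Origin at the level of the feet's lowest points, under the middle of the grip rib; z up. T stem along +x (to x = +55, 34 wide), crossbar at x = -32 (30 wide, 112 long in y); plate top at z = 25. Fully home, the origin is 55.9 above the table and its axes are the carriage's
- plate_grip (a point): middle of the plate's grip, an upright rib 44 long in plate x, 14 thick in y, from z = 25 to 70 of the plate, centred on x = y = 0 (this point at z = 47.5): to be grasped from above, across its thickness. A white upright tile 60 wide, 6 thick, 45 tall stands at plate x = +50, over the single foot
- foot_single (a point): centre of the ball (14 in diameter) of the single foot, under the tile, at plate x = +38, y = 0, z = 7; belongs in the cone
- foot_left (a point): centre of the ball at plate x = -32, y = +42, z = 7; belongs in the groove
- foot_right (a point): centre of the ball at plate x = -32, y = -42, z = 7; belongs on the flat pad
- core: bystander: concrete drill core standing upright, 50 dia x 90 tall; to be left alone
- timber: bystander: softwood block 130 x 60 x 45 tall; to be left alone
- mallet: bystander: hammer lying flat, 280 long; to be left alone
- driver: bystander: screwdriver lying flat, 190 long; to be left alone
- spanner: bystander: spanner lying flat, 170 long; to be left alone
- disc: bystander: steel loading disc 64 dia x 22 tall, lying flat; to be left alone
- jar: bystander: clear jar with steel cap, 60 dia x 85 tall; to be left alone
Mind the look-alikes: they are no part of the job. What is meant by the target_plate is not turquoise, and is the smaller of those in its own colour.

How it is judged (in metres and radians):
On the way, in this order (a step that is already met when the one before it is completed fails the run):
1. the carriage's pointer rests opposite the marker (within 3 mm along the scale) (y of pointer_tip in the frame of marker_tip between -0.003 and 0.003 m and velocity of joint handwheel between -0.15 and 0.15 rad/s), for 0.3 s.
2. the target plate is fully home on the three seats (each ball within 3 mm of its place) (distance between foot_single and seat_cone below 0.003 m and distance between foot_left and seat_groove below 0.003 m and distance between foot_right and seat_flat below 0.003 m), for 0.3 s.
At the end, for the whole second after the job is handed in: The pointer is within 3 mm of the marker along the scale; the centre of each of the plate's ball feet is within 3 mm of its home point (single foot in the cone, left foot in the groove, right foot on the flat pad), the plate level, at rest and released (all of step 2 and y of pointer_tip in the frame of marker_tip between -0.003 and 0.003 m and angle between target_plate's own z axis and vertical below 0.05 rad and linear speed of target_plate below 0.02 m/s and contact force between the fingers and target_plate below 0.05 N); the robot touches nothing.
It fails at once if the target plate drops freely (faster than 0.3 m/s while the fingers do not hold it, a fall of about 5 mm) (linear speed of target_plate above 0.3 m/s and contact force between the fingers and target_plate below 0.05 N).
It fails at once if the target plate strikes or is pressed on the carriage with more than 40 N (contact force between target_plate and carriage above 40 N).
It fails at once if the target plate is tipped by more than 0.5 rad (angle between target_plate's own z axis and vertical above 0.5 rad).
It fails at once if a bystander is moved by more than 30 mm (distance of any of core, timber, mallet, driver, spanner, disc, jar from where it was at the start of the episode above 0.03 m).
It also fails if it takes over 72 s, if anything falls off the work surface, if the arm or the gripper's body presses on something with over 40 N, if the wrist force passes 120 N, or if a joint passes its speed limit or range.

## Working session

There is one attempt and no reset: what is moved stays moved. The work goes in short steps, Python scripts to look and compute and a shell command to move; the robot and the scene stay as the last step left them, time stands still between calls to the robot, and variables do not carry over. Pictures are saved under pics/ and viewed, and the job is handed in when it is done.

```bash
mkdir -p pics
python3 - <<'E'
from workcell import bot
import cv2
print(bot.get_obs())
for n in ["scene","top"]:
    im=bot.camera(n); cv2.imwrite(f"pics/{n}0.png",im[:,:,::-1]); print(n,bot.calibration(n))
print(bot.pinch_z)
E
```

```text
{'time': 0.0, 'q': array([ 6.59482477e+01,  5.00990022e+00,  1.00345662e+01,  9.50987883e+01,
       -2.41874160e-04,  9.00009491e+01]), 'qd': array([ 0.02596212, -0.02141798,  0.07315899,  0.05540126,  0.07770979,
        0.06540519]), 'joint_efforts': array([-1.74889351e-04, -5.20378518e+01,  4.64811337e+01,  1.60070794e-02,
       -8.70793792e-05,  2.01699044e-05]), 'ee_pos': array([0.22406852, 0.50204229, 0.23059558]), 'tcp_rot': array([1.79999757e+02, 7.41223530e-02, 6.59472985e+01]), 'wrist_force': array([-0.27081875, -1.01065574,  0.81178613]), 'torque': array([-0.01801849,  0.01595553, -0.03165798]), 'opening': 0.08513583131264893}
scene {'intrinsics': array([[452.45735407,   0.        , 320.03056646],
       [  0.        , 452.45735407, 199.24918258],
       [  0.        ,   0.        ,   1.        ]]), 'xyz': array([1.43406971, 0.05826296, 0.74563877]), 'attitude': array([ 54.5604448 ,  -0.94442722, 100.53643917])}
top {'intrinsics': array([[463.08038765,   0.        , 322.2614451 ],
       [  0.        , 463.08038765, 203.64013346],
       [  0.        ,   0.        ,   1.        ]]), 'xyz': array([ 0.27177053, -0.10000051,  1.27805685]), 'attitude': array([ 1.14977513e+01,  2.61536181e-02, -9.39531921e+01])}
0.0187
```

View pics/scene0.png

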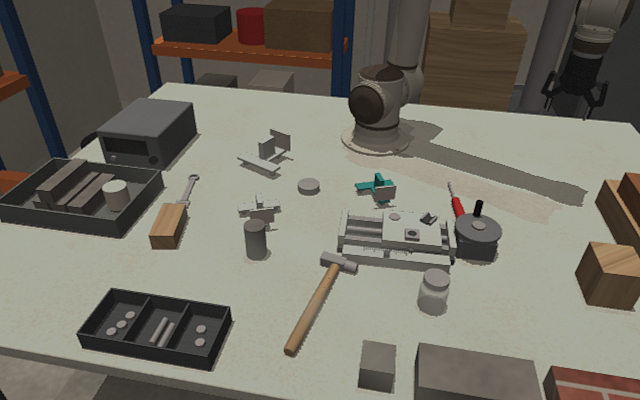

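View pics/top0.png

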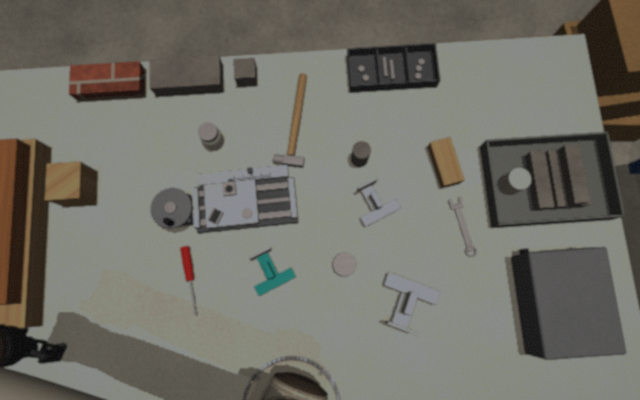

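The small aluminium plate is near (375,203) in the top picture, and the stage is near (245,200) with its wheel at (172,209). I'll zoom in on both.

```bash
cat > h.py <<'E'
import numpy as np, cv2
from scipy.spatial.transform import Rotation as R
from scipy.optimize import least_squares
def cal(c): return np.array(c["intrinsics"]),np.array(c["xyz"]),R.from_euler("xyz",c["attitude"],degrees=True).as_matrix()
def proj(P,c):
    K,t,Rm=cal(c); p=(np.atleast_2d(P)-t)@Rm; p=p*[1,-1,-1]; q=p@K.T; return q[:,:2]/q[:,2:]
def ray(uv,z,c):
    K,t,Rm=cal(c); d=np.linalg.solve(K,[uv[0],uv[1],1.])*[1,-1,-1]; d=Rm@d; return t+d*(z-t[2])/d[2]
def place(p,P):  # p=(x,y,yaw rad)
    P=np.atleast_2d(P).astype(float); c,s=np.cos(p[2]),np.sin(p[2])
    return np.c_[p[0]+c*P[:,0]-s*P[:,1],p[1]+s*P[:,0]+c*P[:,1],P[:,2]]
def fit(obs,p0):  # obs: list of (calib, pts Nx3 mm, uv Nx2)
    f=lambda p: np.concatenate([(proj(place(p,np.array(P)/1000.),c)-uv).ravel() for c,P,uv in obs])
    r=least_squares(f,p0,loss="soft_l1"); return r.x,f(r.x).reshape(-1,2)
def crop(im,x0,y0,x1,y1,k): return cv2.resize(im[y0:y1,x0:x1],None,fx=k,fy=k,interpolation=cv2.INTER_CUBIC)
E
python3 - <<'E'
import cv2
from h import *
t=cv2.imread("pics/top0.png");s=cv2.imread("pics/scene0.png")
cv2.imwrite("pics/tc1.png",crop(t,145,150,305,240,5)); cv2.imwrite("pics/tc2.png",crop(t,330,160,430,240,7))
cv2.imwrite("pics/sc1.png",crop(s,330,180,510,275,4)); cv2.imwrite("pics/sc2.png",crop(s,225,180,295,240,8))
E
```

```text
(no output)
```

View pics/tc1.png

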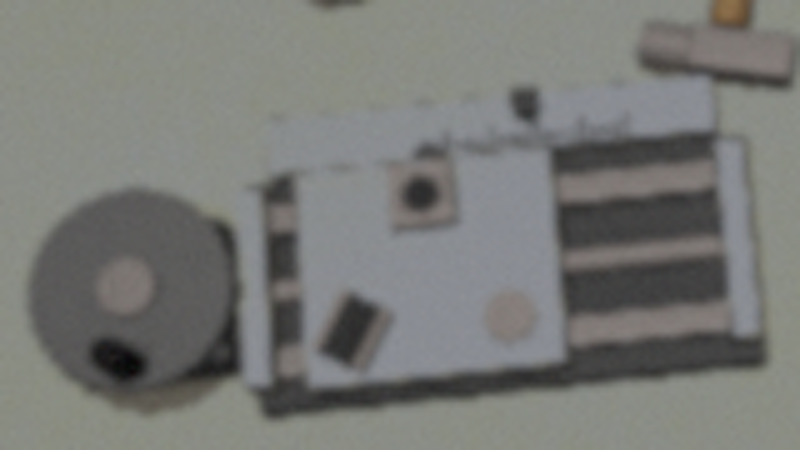

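View pics/tc2.png

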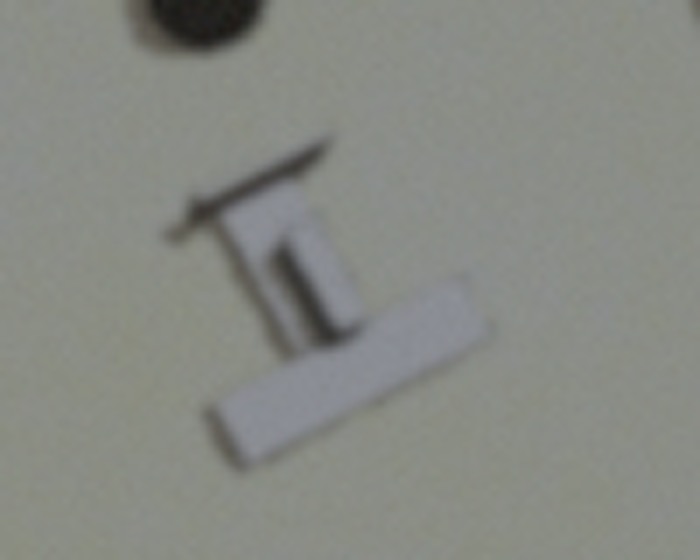

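View pics/sc1.png

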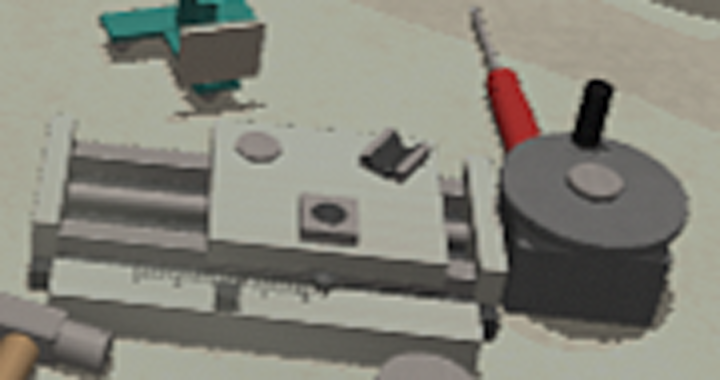

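View pics/sc2.png

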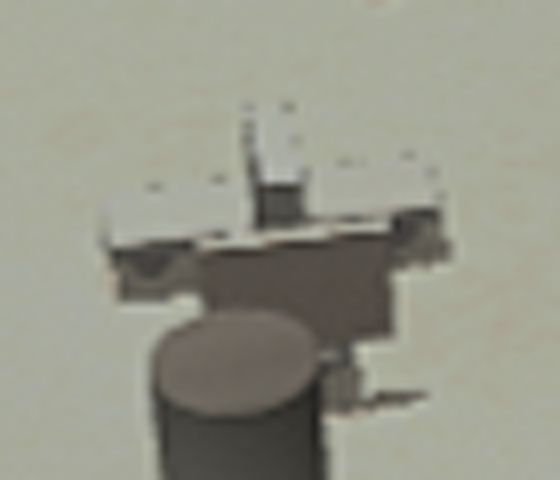

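```bash
cat > st.py <<'E'
from h import *
from workcell import bot
T=bot.calibration("top");S=bot.calibration("scene")
u=lambda l,o,k:(np.array(l,float)+.5)/k-.5+np.array(o)
E
python3 - <<'E'
from st import *
# carriage-frame pts (flag 1), stage pts (flag 0)
P=[(60,70,53,1),(60,-70,53,1),(-60,-70,53,1),(-60,70,53,1),(38,0,63,1),(-32,-42,56,1),(0,200,80,0)]
ut=u([(298,178),(555,150),(566,358),(308,388),(421,195),(511,314),(126,286)],(145,150),5)
Ps=[(60,70,53,1),(60,-70,53,1),(-60,-70,53,1),(38,0,63,1),(-32,-42,56,1),(0,200,80,0)]
us=u([(447,262),(207,245),(215,122),(329,213),(258,146),(597,182)],(330,180),4)
def pts(P,p): 
    P=np.array(P,float).copy(); P[:,1]+=P[:,3]*p[3]*1000; return place(p,P[:,:3]/1000)
def f(p): return np.r_[(proj(pts(P,p),T)-ut).ravel(),(proj(pts(Ps,p),S)-us).ravel()]
a=ray((245,200),.05,T)
r=least_squares(f,[a[0],a[1],0.05,0.02],loss="soft_l1"); p=r.x
print(p,np.degrees(p[2])); print(f(p).reshape(-1,2).round(1))
np.save("stage.npy",p)
def inst(w): d=w[:2]-p[:2]; c,s=np.cos(p[2]),np.sin(p[2]); return c*d[0]+s*d[1],-s*d[0]+c*d[1]
for n,q,cal_,o,k,z in [("ptr",(430,150),T,(145,150),5,.0345),("mk",(527,122),T,(145,150),5,.0345),("ptr",(323,284),S,(330,180),4,.0345),("mk",(228,284),S,(330,180),4,.0345),("knob",(118,358),T,(145,150),5,.097),("knobtop",(600,85),S,(330,180),4,.118)]:
    w=ray(u([q],o,k)[0],z,cal_); print(n,w.round(4),np.round(inst(w),4))
# plate
Pp=[(-17,17,25),(-47,56,25),(-47,-56,25),(-17,-56,25),(-17,56,25),(22,7,70),(22,-7,70),(-22,-7,70)]
up=u([(290,352),(212,405),(245,468),(490,325),(462,280),(300,225),(310,225),(360,318)],(330,160),7)
E
```

```text
[0.54219517 0.08623653 0.03652862 0.04395469] 2.0929359909033245
[[-0.7 -1.5]
 [-0.8 -1.1]
 [ 0.4  0.4]
 [-0.3 -0.1]
 [ 0.2 -0.6]
 [ 0.  -0.1]
 [-0.3 -0.2]
 [ 0.3  0.1]
 [-0.1 -2.2]
 [-0.3 -1.4]
 [-0.2 -0.2]
 [-0.2 -0.7]
 [-0.1 -1.1]]
ptr [0.6095 0.1317 0.0345] [0.0689 0.043 ]
mk [0.6218 0.0775 0.0345] [ 0.0792 -0.0116]
ptr [0.6104 0.1329 0.0345] [0.0699 0.0442]
mk [0.6217 0.078  0.0345] [ 0.0791 -0.0111]
knob [0.4928 0.2842 0.097 ] [-0.0422  0.1996]
knobtop [0.4928 0.2841 0.118 ] [-0.0422  0.1995]
```

```bash
cat > pl.py <<'E'
from st import *
Pp=[(-47,56,25),(-17,56,25),(-47,-56,25),(-17,-56,25)]
up=u([(253,464),(220,408),(488,325),(460,280)],(330,160),7)
Pt=[(53,-30,70),(53,30,70)]
us=u([(203,248),(392,232)],(225,180),8)
a=ray((375,203),.02,T)
p,res=fit([(T,Pp,up),(S,Pt,us)],[a[0],a[1],0.45])
print(p,np.degrees(p[2]));print(res.round(1)); np.save("plate.npy",p)
t=cv2.imread("pics/top0.png");s=cv2.imread("pics/scene0.png")
o=[]
L=[[(-47,56,25),(-17,56,25),(-17,-56,25),(-47,-56,25),(-47,56,25)],[(22,7,70),(22,-7,70),(-22,-7,70),(-22,7,70),(22,7,70)],[(53,30,70),(53,-30,70),(47,-30,70),(47,30,70),(53,30,70)]]
for im,c,b,k,n in [(t,T,(330,160,430,240),7,"a"),(s,S,(225,180,295,240),8,"b")]:
    g=crop(im,*b,k)
    for l in L:
        q=(proj(place(p,np.array(l)/1000),c)-b[:2]+.5)*k-.5
        cv2.polylines(g,[q.astype(int)],False,(0,0,255),1)
    o.append(cv2.resize(g,(400,320)))
cv2.imwrite("pics/ov1.png",np.hstack(o))
E
python3 pl.py
```

```text
[ 0.52110029 -0.26149449  0.44258542] 25.358276921624608
[[-0.   0.5]
 [-0.9 -0.9]
 [ 1.4  0.7]
 [-0.2 -2.2]
 [-0.1 -0. ]
 [ 0.2 -1.4]]
```

View pics/ov1.png

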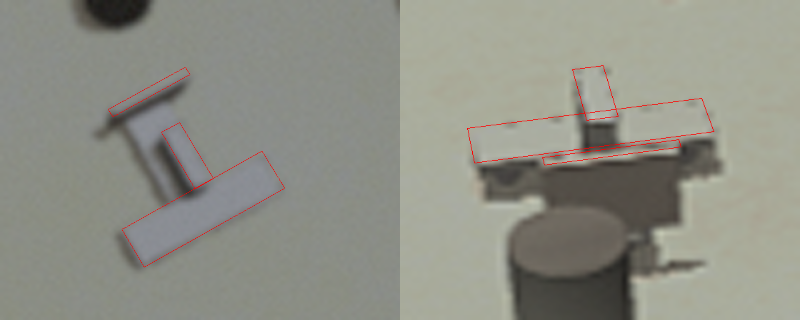

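```bash
python3 -m pendant '[[0,0,0,0,0,-0.0445,0],[0,0,0,0,0,-0.0445,0],[0,0,0,0,0,-0.0445,0]]'; python3 -m pendant '[[-0.1,0.125,0,0,0,0,0],[-0.1,0.125,0,0,0,0,0],[-0.1,0.125,0,0,0,0,0],[-0.1,0.125,0,0,0,0,0],[-0.1,0.125,0,0,0,0,0],[-0.1,0.125,0,0,0,0,0],[-0.1,0.125,0,0,0,0,0],[0,0,0,0,0,0,0]]'
python3 - <<'E'
from st import *
c=bot.calibration("wrist"); im=bot.camera("wrist"); cv2.imwrite("pics/w1.png",im[:,:,::-1]); o=bot.get_obs(); print(o['q'],o['ee_pos'],o['tcp_rot']); print(c)
E
```

```text
time: 0.4
ee_pos: [0.2239, 0.5017, 0.2293]
tcp_rot: [-179.9, 0.2, 90.7]
wrist_force: [-0.5, 0.3, -0.7]
opening: 0.0854
time: 1.2
ee_pos: [0.4521, 0.3242, 0.2253]
tcp_rot: [-179.7, 0.4, 91.3]
wrist_force: [-0.7, 0.5, 0.5]
opening: 0.0856
[35.88203026  6.22156134 10.75966867 95.07523807 -0.13636916 34.56316831] [0.45073746 0.32522691 0.22538077] [-179.63502725    0.41701639   91.32082937]
{'intrinsics': array([[294.05738923,   0.        , 316.06957211],
       [  0.        , 294.05738923, 200.26817491],
       [  0.        ,   0.        ,   1.        ]]), 'xyz': array([0.371459  , 0.32380496, 0.36897257]), 'attitude': array([-17.95241758,   0.49508458,  91.28075514])}
```

View pics/w1.png

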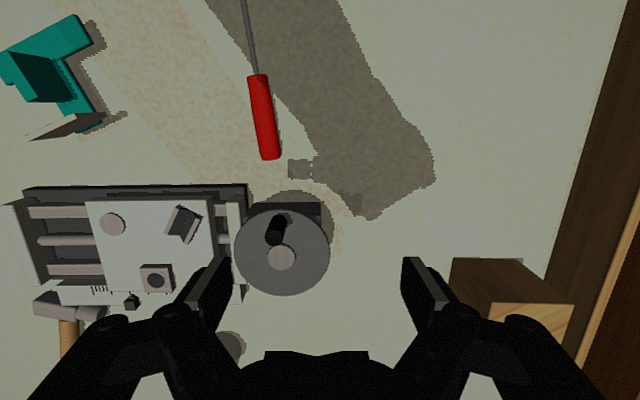

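Run:
```python
from st import *
c=bot.calibration("wrist"); im=cv2.imread("pics/w1.png")
cv2.imwrite("pics/w1c.png",np.hstack([crop(im,230,190,340,300,4)]))
```

```text
(no output)
```

View pics/w1c.png

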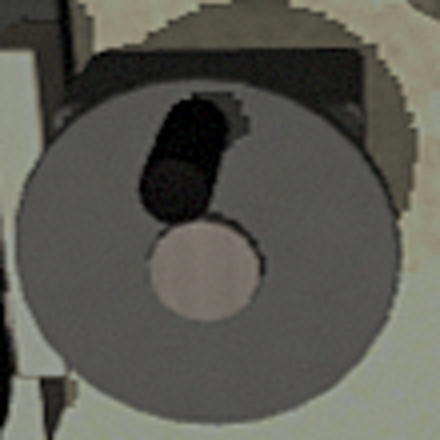

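Run:
```python
from st import *
c=bot.calibration("wrist")
for q,z in [((174,190),.118),((206,122),.076),((204,269),.08),((209,252),.074)]:
    print(ray(u([q],(230,190),4)[0],z,c).round(4))
p=np.load("stage.npy"); print(place(p,[[0,.2,.074],[-.042,.2,.097]])); print(bot.get_obs()['ee_pos'])
```

```text
[0.4887 0.2852 0.118 ]
[0.4884 0.2876 0.076 ]
[0.5303 0.2869 0.08  ]
[0.5283 0.2876 0.074 ]
[[0.53489107 0.28610311 0.074     ]
 [0.49291909 0.28456925 0.097     ]]
[0.45073746 0.32522691 0.22538077]
```

```bash
python3 -m pendant '[[-0.08,0.08,0,0,0,0.007,0],[-0.08,0.08,0,0,0,0,0],[0,0,0,0,0,0,0]]'; python3 -m pendant '[[0,0,0.12,0,0,0,0],[0,0,0.1,0,0,0,0],[0,0,0.1,0,0,0,0],[0,0,0,0,0,0,0]]'
```

```text
time: 1.55
ee_pos: [0.4907, 0.2861, 0.2246]
tcp_rot: [-179.5, 0.4, 90.1]
wrist_force: [-0.1, 1.5, 0.2]
opening: 0.0857
time: 1.95
ee_pos: [0.4871, 0.2889, 0.1424]
tcp_rot: [-179.5, 0.4, 90.3]
wrist_force: [-1.3, -0.0, 0.4]
opening: 0.0856
```

```bash
cat > rel.py <<'E'
import sys
from h import *
from workcell import bot
# usage: rel.py x y z yaw -> total tool-frame shift (units) and turn (units)
def rel(x,y,z,yaw,pr=True):
    o=bot.get_obs(); Rm=R.from_euler("xyz",o['tcp_rot'],degrees=True)
    d=Rm.inv().apply(np.array([x,y,z])-o['ee_pos'])/.25
    w=(Rm.inv()*R.from_euler("xyz",[180,0,yaw],degrees=True)).as_rotvec()/np.pi
    print("t",o['time'].__round__(2),"pos",o['ee_pos'].round(4),"rot",o['tcp_rot'].round(2),"F",o['wrist_force'].round(1),"open",round(o['opening'],4))
    print("shift",d.round(4),"mm",(d*250).round(1),"turn",w.round(4)); return d,w
if __name__=="__main__": rel(*map(float,sys.argv[1:5]))
E
python3 rel.py 0.4905 0.285 0.084 90
```

```text
t 1.95 pos [0.4871 0.2889 0.1424] rot [-179.51    0.35   90.27] F [-1.3 -0.   0.4] open 0.0856
shift [-0.0141  0.0155  0.2336] mm [-3.5  3.9 58.4] turn [-0.0027  0.002   0.0015]
```

```bash
python3 -m pendant '[[-0.014,0.0155,0.07,-0.0027,0.002,0.0015,0],[0,0,0.08,0,0,0,0],[0,0,0.08,0,0,0,0],[0,0,0,0,0,0,0]]'; python3 rel.py 0.4905 0.285 0.084 90
python3 - <<'E'
from st import *
im=bot.camera("wrist"); cv2.imwrite("pics/w2.png",im[:,:,::-1])
E
```

```text
time: 2.35
ee_pos: [0.489, 0.2894, 0.0881]
tcp_rot: [179.9, -0.2, 90.2]
wrist_force: [0.0, 0.3, 0.8]
opening: 0.0854
t 2.35 pos [0.489  0.2894 0.0881] rot [ 1.7985e+02 -1.7000e-01  9.0240e+01] F [0.  0.3 0.8] open 0.0854
shift [-0.0175  0.0058  0.0164] mm [-4.4  1.4  4.1] turn [ 0.0008 -0.0009  0.0013]
```

View pics/w2.png

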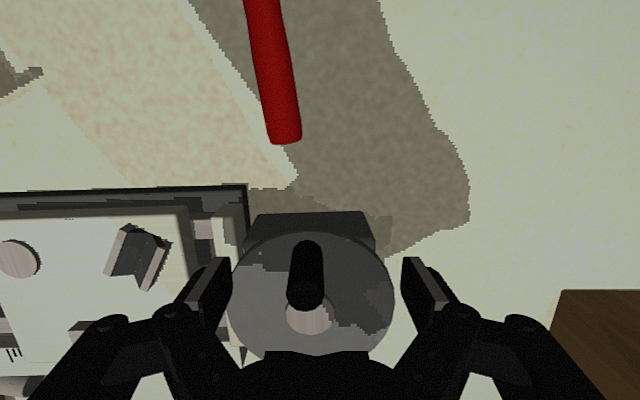

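Run:
```python
from st import *
c=bot.calibration("wrist");e=bot.get_obs()['ee_pos']
print(proj([e,e+[0,0,.0187]],c)); print(ray((304,292),.118,c), ray((307,245),.078,c))
for x in (.4885,.4905,.493): print(proj([[x,.285,.118],[x,.285,.076]],c).round(0))
```

```text
[[315.76437311 259.21782678]
 [315.84648013 278.64850192]]
[0.49063905 0.28432628 0.118     ] [0.48717253 0.28468062 0.078     ]
[[305. 288.]
 [308. 245.]]
[[305. 292.]
 [308. 248.]]
[[306. 296.]
 [308. 252.]]
```

```bash
python3 -m pendant '[[-0.02,0.005,0.013,0,0,0.001,0],[0,0,0,0,0,0,0.5],[0,0,0,0,0,0,1],[0,0,0,0,0,0,1],[0,0,0,0,0,0,1],[0,0,0,0,0,0,1]]' 50; python3 rel.py 0.4905 0.285 0.084 90
```

```text
time: 3.0
ee_pos: [0.4927, 0.2863, 0.0929]
tcp_rot: [179.4, -0.4, 90.1]
wrist_force: [-2.4, -1.0, -1.3]
opening: 0.0161
t 3.0 pos [0.4927 0.2863 0.0929] rot [179.38  -0.44  90.09] F [-2.4 -1.  -1.3] open 0.0161
shift [-0.0053 -0.0093  0.0353] mm [-1.3 -2.3  8.8] turn [ 0.0034 -0.0025  0.0005]
```

```bash
python3 -m pendant '[[0,0,0,0,0,0,0.5],[0,0,0,0,0,0,0.5],[0,0,0.02,0.0034,-0.0025,0,0.5]]'; python3 -m pendant '[[0,0,0,0,0,0,0.5]]';  python3 -m pendant '[[0,0,0,0,0,0,0.5]]'; python3 rel.py 0.4912 0.285 0.086 90
```

```text
time: 3.3
ee_pos: [0.4929, 0.2864, 0.0884]
tcp_rot: [180.0, -0.0, 90.1]
wrist_force: [0.0, -0.1, -0.2]
opening: 0.0427
time: 3.4
ee_pos: [0.4927, 0.2863, 0.0874]
tcp_rot: [-179.9, 0.0, 90.1]
wrist_force: [-0.7, -0.5, -0.3]
opening: 0.0429
time: 3.5
ee_pos: [0.4927, 0.2863, 0.0871]
tcp_rot: [-179.9, 0.0, 90.1]
wrist_force: [0.4, -0.4, -0.1]
opening: 0.0426
t 3.5 pos [0.4927 0.2863 0.0871] rot [-1.7993e+02  5.0000e-02  9.0090e+01] F [ 0.4 -0.4 -0.1] open 0.0426
shift [-0.0053 -0.0061  0.0046] mm [-1.3 -1.5  1.1] turn [-0.0004  0.0003  0.0005]
```

```bash
python3 -m pendant '[[0,-0.003,0.012,0,0,0,0.6],[0,0,0,0,0,0,0.8],[0,0,0,0,0,0,0.9],[0,0,0,0,0,0,1],[0,0,0,0,0,0,1]]' 40; python3 rel.py 0.4912 0.285 0.086 90
```

```text
time: 4.0
ee_pos: [0.4919, 0.2863, 0.0838]
tcp_rot: [-179.9, 0.1, 90.1]
wrist_force: [0.0, -0.1, -0.7]
opening: 0.0171
t 4.0 pos [0.4919 0.2863 0.0838] rot [-1.7992e+02  6.0000e-02  9.0090e+01] F [ 0.  -0.1 -0.7] open 0.0171
shift [-0.0052 -0.0028 -0.0089] mm [-1.3 -0.7 -2.2] turn [-0.0005  0.0003  0.0005]
```

```bash
cat > crank.py <<'E'
import sys
from rel import *
C=np.array([.5335,.287]); r=.042
def ang(p): d=p-C; return np.arctan2(d[1],d[0]),np.hypot(*d)
n=int(sys.argv[1]); s=float(sys.argv[2])
o=bot.get_obs(); p=o['ee_pos'][:2]; a,rr=ang(p)
th=(np.radians(182.1)-a)%(2*np.pi)
print("t",o['time'],"pos",o['ee_pos'].round(4),"theta",round(th,3),"r",round(rr*1000,1),"F",o['wrist_force'].round(1),"rot",o['tcp_rot'].round(1),"open",round(o['opening'],4))
rows=[]
Rm=R.from_euler("xyz",o['tcp_rot'],degrees=True).inv()
a0=a; cur=np.array([*p,o['ee_pos'][2]])
for i in range(n):
    a1=a-s*(i+1); nx=np.array([*(C+r*np.array([np.cos(a1),np.sin(a1)])),.0838])
    rows.append((Rm.apply(nx-cur)/.25).round(3).tolist()); cur=nx
print(rows)
E
python3 crank.py 6 0.25
```

```text
t 4.0 pos [0.4919 0.2863 0.0838] theta 0.02 r 41.6 F [ 0.  -0.1 -0.7] rot [-1.799e+02  1.000e-01  9.010e+01] open 0.0171
[[0.042, 0.003, -0.0], [0.039, 0.015, -0.0], [0.034, 0.024, -0.0], [0.027, 0.032, -0.0], [0.019, 0.038, -0.0], [0.009, 0.041, -0.0]]
```

```bash
python3 -m pendant '[[0.042,0.003,0,0,0,0,1],[0.039,0.015,0,0,0,0,1],[0.034,0.024,0,0,0,0,1],[0.027,0.032,0,0,0,0,1],[0.019,0.038,0,0,0,0,1],[0.009,0.041,0,0,0,0,1]]'; python3 crank.py 8 0.25
```

```text
time: 4.6
ee_pos: [0.533, 0.3279, 0.0837]
tcp_rot: [179.9, 0.7, 89.9]
wrist_force: [-2.0, -16.0, 6.1]
opening: 0.0168
t 4.6 pos [0.533  0.3279 0.0837] theta 1.595 r 40.9 F [ -2.  -16.    6.1] rot [179.9   0.7  89.9] open 0.0168
[[-0.0, 0.042, -0.0], [-0.015, 0.039, 0.0], [-0.024, 0.034, 0.0], [-0.032, 0.027, 0.0], [-0.038, 0.019, 0.0], [-0.041, 0.009, 0.0], [-0.042, -0.002, 0.0], [-0.04, -0.012, 0.0]]
```

```bash
sed -i 's/.5335,.287\]/.5335,.286]/' crank.py; python3 crank.py 8 0.25
```

```text
t 4.6 pos [0.533  0.3279 0.0837] theta 1.596 r 41.9 F [ -2.  -16.    6.1] rot [179.9   0.7  89.9] open 0.0168
[[-0.004, 0.042, -0.0], [-0.015, 0.039, 0.0], [-0.024, 0.034, 0.0], [-0.032, 0.027, 0.0], [-0.038, 0.019, 0.0], [-0.041, 0.009, 0.0], [-0.042, -0.002, 0.0], [-0.04, -0.012, 0.0]]
```

```bash
python3 -m pendant '[[-0.004,0.042,0,0,-0.003,0,1],[-0.015,0.039,0,0,0,0,1],[-0.024,0.034,0,0,0,0,1],[-0.032,0.027,0,0,0,0,1],[-0.038,0.019,0,0,0,0,1],[-0.041,0.009,0,0,0,0,1],[-0.042,-0.002,0,0,0,0,1],[-0.04,-0.012,0,0,0,0,1]]'; python3 crank.py 8 0.25
```

```text
time: 5.4
ee_pos: [0.5735, 0.2718, 0.0838]
tcp_rot: [-179.7, 1.1, 90.1]
wrist_force: [1.5, 2.1, -2.7]
opening: 0.0171
t 5.4 pos [0.5735 0.2718 0.0838] theta 3.52 r 42.4 F [ 1.5  2.1 -2.7] rot [-179.7    1.1   90.1] open 0.0171
[[-0.037, -0.021, 0.001], [-0.032, -0.028, 0.001], [-0.024, -0.035, 0.001], [-0.014, -0.039, 0.001], [-0.004, -0.042, 0.0], [0.006, -0.041, 0.0], [0.016, -0.039, -0.0], [0.025, -0.033, -0.0]]
```

Good. I'm continuing in the same way.

```bash
python3 -m pendant '[[-0.037,-0.021,0,-0.001,-0.006,0,1],[-0.032,-0.028,0,0,0,0,1],[-0.024,-0.035,0,0,0,0,1],[-0.014,-0.039,0,0,0,0,1],[-0.004,-0.042,0,0,0,0,1],[0.006,-0.041,0,0,0,0,1],[0.016,-0.039,0,0,0,0,1],[0.025,-0.033,0,0,0,0,1]]'; python3 crank.py 8 0.25
```

```text
time: 6.2
ee_pos: [0.5005, 0.2591, 0.0842]
tcp_rot: [179.8, 1.2, 90.3]
wrist_force: [16.8, 11.5, -13.2]
opening: 0.0169
t 6.2 pos [0.5005 0.2591 0.0842] theta 5.636 r 42.6 F [ 16.8  11.5 -13.2] rot [179.8   1.2  90.3] open 0.0169
[[0.037, -0.02, 0.001], [0.04, -0.013, -0.001], [0.042, -0.002, -0.001], [0.041, 0.008, -0.001], [0.038, 0.018, -0.001], [0.032, 0.027, -0.001], [0.025, 0.034, -0.0], [0.015, 0.039, -0.0]]
```

```bash
python3 -m pendant '[[0.037,-0.018,0,0.001,0.006,0.001,1],[0.04,-0.011,0,0,0,0,1],[0.042,-0.002,0,0,0,0,1],[0.041,0.008,0,0,0,0,1],[0.038,0.018,0,0,0,0,1],[0.032,0.027,0,0,0,0,1],[0.025,0.034,0,0,0,0,1],[0.015,0.039,0,0,0,0,1]]'; python3 crank.py 8 0.25
```

```text
time: 7.0
ee_pos: [0.5215, 0.3256, 0.084]
tcp_rot: [179.9, 0.7, 90.1]
wrist_force: [-1.0, -4.5, 2.5]
opening: 0.0169
t 7.0 pos [0.5215 0.3256 0.084 ] theta 1.313 r 41.4 F [-1.  -4.5  2.5] rot [179.9   0.7  90.1] open 0.0169
[[0.009, 0.041, 0.001], [-0.003, 0.042, 0.0], [-0.014, 0.04, 0.0], [-0.023, 0.035, 0.0], [-0.031, 0.028, 0.0], [-0.037, 0.02, 0.0], [-0.041, 0.01, 0.0], [-0.042, -0.0, 0.0]]
```

```bash
python3 -m pendant '[[0.009,0.041,0,0,0.004,0,1],[-0.003,0.042,0,0,0,0,1],[-0.014,0.04,0,0,0,0,1],[-0.023,0.035,0,0,0,0,1],[-0.031,0.028,0,0,0,0,1],[-0.037,0.02,0,0,0,0,1],[-0.041,0.01,0,0,0,0,1],[-0.042,0,0,0,0,0,1]]'; python3 crank.py 6 0.25
```

```text
time: 7.8
ee_pos: [0.5753, 0.2778, 0.0839]
tcp_rot: [-179.2, 0.0, 90.2]
wrist_force: [-13.4, 4.4, 4.7]
opening: 0.0166
t 7.8 pos [0.5753 0.2778 0.0839] theta 3.372 r 42.7 F [-13.4   4.4   4.7] rot [-179.2    0.    90.2] open 0.0166
[[-0.039, -0.016, 0.001], [-0.035, -0.023, 0.0], [-0.028, -0.031, 0.0], [-0.02, -0.037, 0.001], [-0.01, -0.041, 0.001], [0.0, -0.042, 0.001]]
```

```bash
python3 -m pendant '[[-0.039,-0.016,0,-0.004,0,0.001,1],[-0.035,-0.023,0,0,0,0,1],[-0.028,-0.031,0,0,0,0,1],[-0.02,-0.037,0,0,0,0,1],[-0.01,-0.041,0,0,0,0,1],[0,-0.04,0,0,0,0,1],[0,0,0,0,0,0,1]]'; python3 crank.py 2 0.1
python3 - <<'E'
from st import *
a=[]
for n in ["top","scene","wrist"]:
    c=bot.calibration(n); im=bot.camera(n)[:,:,::-1]; cv2.imwrite(f"pics/{n}2.png",im)
a=cv2.imread("pics/top2.png"); b=cv2.imread("pics/scene2.png")
cv2.imwrite("pics/m2.png",np.vstack([crop(a,200,160,300,195,8),crop(b,335,225,435,260,8)]))
np.save("wc2.npy",np.array([c],dtype=object),allow_pickle=True)
E
```

```text
time: 8.5
ee_pos: [0.5274, 0.2439, 0.084]
tcp_rot: [-180.0, -0.3, 90.0]
wrist_force: [-1.0, 4.2, -2.1]
opening: 0.0168
t 8.5 pos [0.5274 0.2439 0.084 ] theta 4.894 r 42.6 F [-1.   4.2 -2.1] rot [-180.    -0.3   90. ] open 0.0168
[[0.006, -0.016, 0.001], [0.005, -0.016, 0.0]]
```

View pics/m2.png

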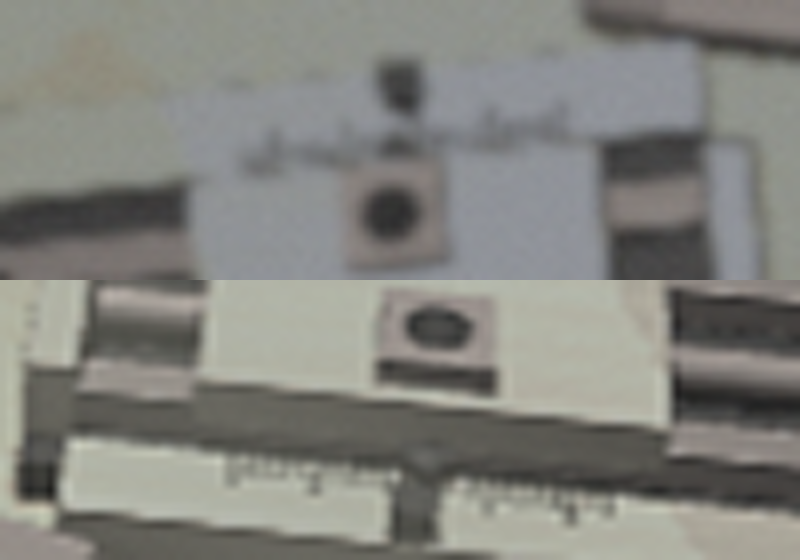

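View pics/wrist2.png

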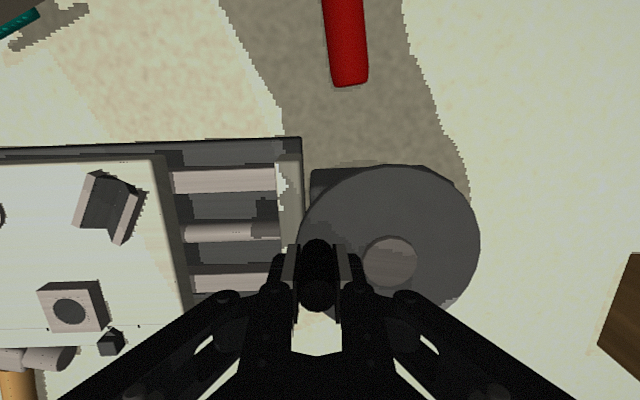

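Run:
```python
from st import *
im=cv2.imread("pics/wrist2.png"); cv2.imwrite("pics/w2c.png",crop(im,0,270,200,390,4))
```

```text
(no output)
```

View pics/w2c.png

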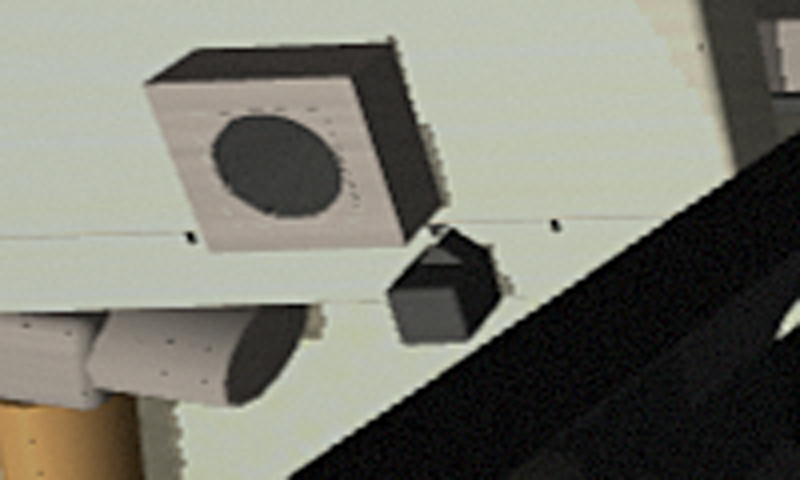

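Run:
```python
from st import *
c=np.load("wc2.npy",allow_pickle=True)[0]; p=np.load("stage.npy")
def inst(w): d=w[:2]-p[:2]; cc,s=np.cos(p[2]),np.sin(p[2]); return np.round([1e3*(cc*d[0]+s*d[1]),1e3*(-s*d[0]+cc*d[1])],1)
W=lambda q:u([q],(0,270),4)[0]
for n,q,z,m in [("cone",(278,166),.063,c),("mktip top",(452,228),.0345,c),("mk topblk",(430,316),.042,c),("ptr",(437,230),.0345,c)]: print(n,inst(ray(W(q),z,m)))
# block top corners
for q in [(388,295),(458,287),(468,340),(403,345)]: print("corner",inst(ray(W(q),.042,c)))
for n,q,o,z,m in [("coneT",(390,212),(200,160),.063,T),("mkT",(401,118),(200,160),.0345,T),("ptrT",(396,140),(200,160),.0345,T),("mkblkT",(400,85),(200,160),.042,T)]: print(n,inst(ray(u([q],o,8)[0],z,m)))
for n,q,o,z in [("coneS",(439,327-280),(335,225),.063),("mkS",(418,480-280),(335,225),.0345),("ptrS",(426,458-280),(335,225),.0345),("mkblkS",(415,488-280),(335,225),.042)]: print(n,inst(ray(u([q],o,8)[0],z,S)))
```

```text
cone [36.4 -8.9]
mktip top [74.5 -8. ]
mk topblk [ 89.1 -11.2]
ptr [ 74.8 -11.2]
corner [ 83.6 -18.1]
corner [82.2 -3.9]
corner [95.4 -5.2]
corner [ 96.2 -18.5]
coneT [38.  -8.4]
mkT [ 78.4 -10.7]
ptrT [70.7 -8.4]
mkblkT [ 88.1 -12.2]
coneS [38.4 -8.4]
mkS [ 75.3 -10.8]
ptrS [65.1 -8.7]
mkblkS [ 87.6 -12. ]
```

```bash
python3 crank.py 3 0.2
```

```text
t 8.65 pos [0.5284 0.2438 0.084 ] theta 4.869 r 42.5 F [-1.4  2.7  1. ] rot [-180.    -0.2   90. ] open 0.0166
[[0.009, -0.032, 0.001], [0.014, -0.031, 0.0], [0.019, -0.027, 0.0]]
```

```bash
python3 -m pendant '[[0.009,-0.032,0,0,0,0,1],[0.014,-0.031,0,0,0,0,1],[0.019,-0.027,0,0,0,0,1],[0,0,0,0,0,0,1],[0,0,0,0,0,0,0.5],[0,0,0,0,0,0,0.4],[0,0,0,0,0,0,0.4],[0,0,-0.08,0,0,0,0.4],[0,0,-0.12,0,0,0,0.4],[0,0,-0.08,0,0,0,0.4],[0,0,0,0,0,0,0.4]]'; python3 rel.py 0.6 0.08 0.16 90
```

```text
time: 9.75
ee_pos: [0.5042, 0.2541, 0.1554]
tcp_rot: [-179.9, -0.1, 90.0]
wrist_force: [0.8, -0.2, -0.2]
opening: 0.0509
t 9.75 pos [0.5042 0.2541 0.1554] rot [-1.7988e+02 -9.0000e-02  8.9950e+01] F [ 0.8 -0.2 -0.2] open 0.0509
shift [-0.696   0.3835 -0.0204] mm [-174.    95.9   -5.1] turn [-0.0007 -0.0005 -0.0003]
```

```bash
python3 -m pendant '[[-0.1,0.055,-0.015,0,0,0,0.3],[-0.15,0.08,0,0,0,0,0.2],[-0.15,0.08,0,0,0,0,0.1],[-0.15,0.08,0,0,0,0,0],[-0.14,0.08,0,0,0,0,0],[0,0,0,0,0,0,0],[0,0,0,0,0,0,0]]'
python3 - <<'E'
from st import *
import pickle
c=bot.calibration("wrist"); im=bot.camera("wrist")[:,:,::-1]; cv2.imwrite("pics/w3.png",im); pickle.dump(c,open("w3.pkl","wb")); print(bot.get_obs()['ee_pos'])
E
```

```text
time: 10.45
ee_pos: [0.6007, 0.0749, 0.1525]
tcp_rot: [-179.6, -0.1, 90.0]
wrist_force: [-0.1, 0.7, 0.2]
opening: 0.0855
[0.60049302 0.07513985 0.15236925]
```

View pics/w3.png

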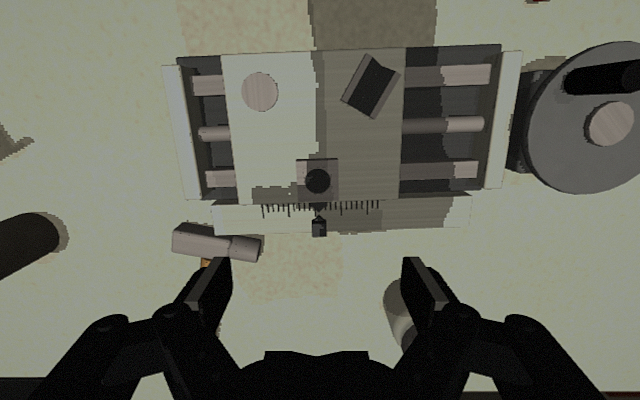

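Run:
```python
from st import *
im=cv2.imread("pics/w3.png"); g=crop(im,285,150,355,245,8)[:]; g=cv2.convertScaleAbs(g,alpha=1.5,beta=20); print(g.shape); cv2.imwrite("pics/w3c.png",g[200:])
```

```text
(760, 560, 3)
```

View pics/w3c.png

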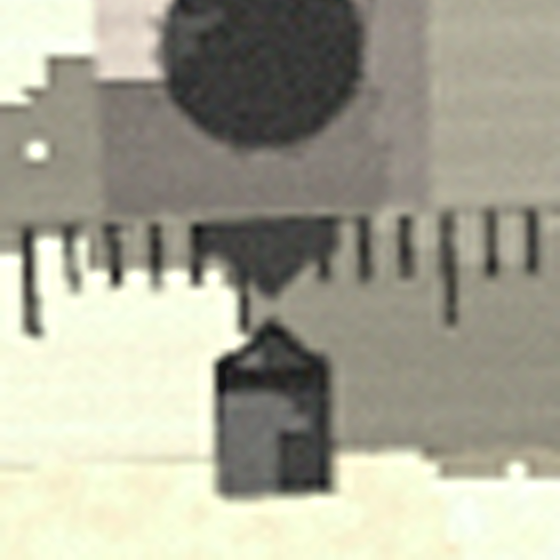

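The pointer and marker tips both sit at crop x≈270, so they are aligned to within about 0.5 mm. Next is the plate.

```bash
python3 -m pendant '[[-0.05,0,-0.15,0,0,0,0],[-0.17,-0.04,-0.05,0,0,0,0],[-0.19,-0.04,0,0,0,0,0],[-0.19,-0.04,0,0,0,0,0],[-0.19,-0.04,0,0,0,0,0],[-0.19,-0.04,0,0,0,0,0],[-0.19,-0.04,0,0,0,0,0],[-0.15,-0.04,0,0,0,0,0],[0,0,0,0,0,0,0]]';python3 -m pendant '[[0,0,0,0,0,-0.0463,0],[0,0,0,0,0,-0.0463,0],[0,0,0,0,0,-0.0463,0],[0,0,0,0,0,0,0]]'; python3 rel.py 0.521 -0.2615 0.2 115.4;  python3 - <<'E'
from st import *
import pickle
c=bot.calibration("wrist"); im=bot.camera("wrist")[:,:,::-1]; cv2.imwrite("pics/w4.png",im); pickle.dump(c,open("w4.pkl","wb"))
E
```

```text
time: 11.4
ee_pos: [0.5298, -0.2553, 0.2008]
tcp_rot: [-179.5, -0.1, 91.1]
wrist_force: [-0.3, 1.4, 0.1]
opening: 0.0856
time: 11.8
ee_pos: [0.5302, -0.2513, 0.1999]
tcp_rot: [-179.5, -0.4, 117.0]
wrist_force: [-0.5, 0.3, 0.2]
opening: 0.0854
t 11.8 pos [ 0.5302 -0.2513  0.1999] rot [-179.54   -0.41  117.03] F [-0.5  0.3  0.2] open 0.0854
shift [-0.0197 -0.0513 -0.0003] mm [ -4.9 -12.8  -0.1] turn [-0.0026 -0.0022  0.0091]
```

View pics/w4.png

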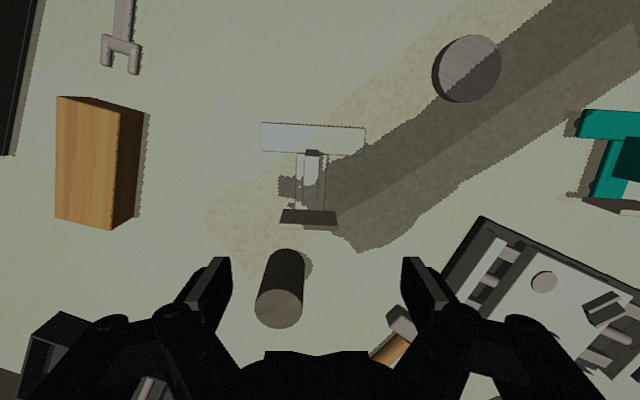

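Run:
```python
from st import *
im=cv2.imread("pics/w4.png"); g=crop(im,250,110,380,235,6); g=cv2.convertScaleAbs(g,alpha=1.2,beta=0); cv2.imwrite("pics/w4c.png",g[:600])
cv2.imwrite("pics/w4c.png",crop(im,250,110,380,235,4.7))
```

```text
(no output)
```

View pics/w4c.png

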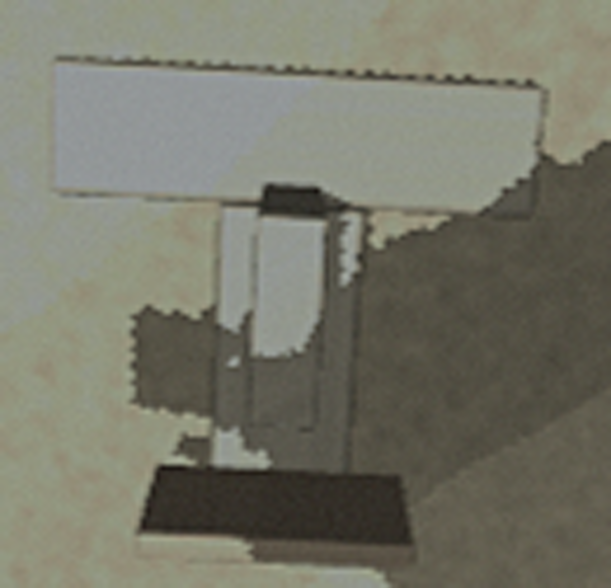

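```bash
python3 - <<'E'
from st import *
import pickle
c=pickle.load(open("w4.pkl","rb"))
P=[(-47,-56,25),(-47,56,25),(-17,56,25),(-17,-56,25),(-22,-7,70),(-22,7,70),(22,-7,70),(22,7,70),(47,-30,70),(47,30,70),(47,-30,25),(47,30,25)]
uv=u([(57,58),(543,87),(533,216),(55,192),(258,212),(326,215),(250,425),(317,430),(140,533),(412,545),(157,466),(402,478)],(250,110),4.7)
p,res=fit([(c,P,uv)],[.52,-.26,.44]); print(p,np.degrees(p[2])); print(res.round(1).tolist()); np.save("plate.npy",p)
# stage refit from w3: (cone, pad)
c=pickle.load(open("w3.pkl","rb"))
print("cone",ray(u([(263,250)],(285,150),8)[0],.063,c),"pad",ray((260.5,92),.056,c))
s=np.load("stage.npy"); print("stage-based cone/pad at y=-11.5", place(s,[[.038,-.0115,.063],[-.032,-.0535,.056]]))
E
python3 rel.py 0.521 -0.2615 0.2 115.4
```

```text
[ 0.51941158 -0.26086781  0.41734703] 23.912223376199243
[[-1.7, 0.1], [1.3, -0.2], [0.5, 0.7], [-1.1, 0.3], [-0.0, 0.5], [0.5, 0.6], [-0.2, 0.1], [-0.2, -0.3], [-0.8, -0.3], [1.1, 0.0], [0.1, -0.9], [0.1, -0.9]]
cone [0.57884068 0.07624364 0.063     ] pad [0.51051711 0.03246434 0.056     ]
stage-based cone/pad at y=-11.5 [[0.58058981 0.07613198 0.063     ]
 [0.51217037 0.03160356 0.056     ]]
t 11.85 pos [ 0.5302 -0.2512  0.1999] rot [-179.54   -0.41  116.76] F [ 0.8  0.6 -1.3] open 0.0854
shift [-0.0201 -0.0514 -0.0003] mm [ -5.  -12.9  -0.1] turn [-0.0026 -0.0022  0.0076]
```

```bash
python3 rel.py 0.5194 -0.2609 0.12 113.9
```

```text
t 11.85 pos [ 0.5302 -0.2512  0.1999] rot [-179.54   -0.41  116.76] F [ 0.8  0.6 -1.3] open 0.0854
shift [-0.0173 -0.0535  0.3198] mm [ -4.3 -13.4  79.9] turn [-0.0026 -0.0022  0.0159]
```

```bash
python3 -m pendant '[[-0.017,-0.053,0.05,-0.0026,-0.0022,0.016,0],[0,0,0.13,0,0,0,0],[0,0,0.12,0,0,0,0],[0,0,0,0,0,0,0]]'; python3 rel.py 0.5194 -0.2609 0.034 113.9
```

```text
time: 12.25
ee_pos: [0.5215, -0.2577, 0.1238]
tcp_rot: [179.9, 0.1, 113.0]
wrist_force: [0.2, 0.4, -0.6]
opening: 0.0853
t 12.25 pos [ 0.5215 -0.2577  0.1238] rot [1.7987e+02 1.1000e-01 1.1297e+02] F [ 0.2  0.4 -0.6] open 0.0853
shift [-0.0079 -0.0138  0.359 ] mm [-2.  -3.4 89.7] turn [ 0.0007  0.0006 -0.0051]
```

```bash
python3 -m pendant '[[-0.008,-0.014,0.06,0,0,-0.005,0],[0,0,0.08,0,0,0,0],[0,0,0.07,0,0,0,0],[0,0,0,0,0,0,0]]'; python3 rel.py 0.5194 -0.2609 0.034 113.9
python3 - <<'E'
from st import *
im=bot.camera("wrist")[:,:,::-1]; cv2.imwrite("pics/w5.png",im)
c=bot.calibration("wrist");p=np.load("plate.npy");print(proj(place(p,[[.022,-.007,.07],[.022,.007,.07],[-.022,.007,.07],[-.022,-.007,.07]]),c).round(1).tolist())
E
```

```text
time: 12.65
ee_pos: [0.5213, -0.2591, 0.0751]
tcp_rot: [179.7, 0.3, 113.4]
wrist_force: [-0.6, 0.3, 0.3]
opening: 0.0853
t 12.65 pos [ 0.5213 -0.2591  0.0751] rot [179.71   0.27 113.39] F [-0.6  0.3  0.3] open 0.0853
shift [-0.0029 -0.0109  0.1642] mm [-0.7 -2.7 41. ] turn [ 0.0016  0.0015 -0.0029]
[[303.3, 281.8], [327.0, 281.7], [327.2, 212.2], [301.5, 212.3]]
```

View pics/w5.png

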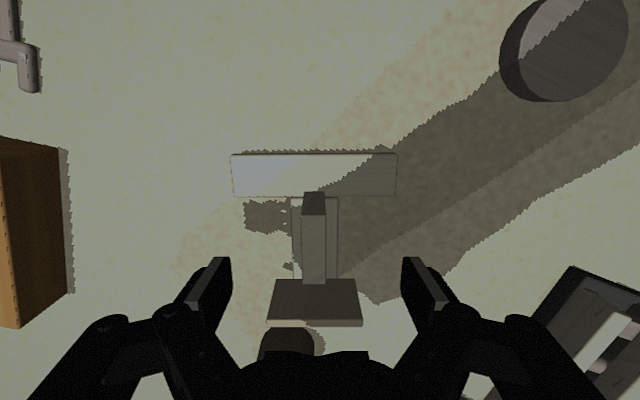

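Run:
```python
from st import *
import pickle
c=pickle.load(open("w4.pkl","rb")); w=ray((279,308),.09,c); p=np.load("plate.npy"); d=w[:2]-p[:2]; cc,s=np.cos(p[2]),np.sin(p[2]); print(w,cc*d[0]+s*d[1],-s*d[0]+cc*d[1])
```

```text
[ 0.6514938  -0.23073337  0.09      ] 0.13295986335265456 -0.025989835883373922
```

```bash
python3 -m pendant '[[-0.003,-0.011,0.05,0.0016,0.0015,-0.003,0],[0,0,0.05,0,0,0,0],[0,0,0.05,0,0,0,0],[0,0,0,0,0,0,0]]'; python3 rel.py 0.5194 -0.2609 0.034 113.9
```

```text
time: 13.1
ee_pos: [0.5218, -0.2618, 0.0403]
tcp_rot: [179.8, 0.3, 113.9]
wrist_force: [0.6, -0.7, -0.9]
opening: 0.0852
t 13.1 pos [ 0.5218 -0.2618  0.0403] rot [179.77   0.28 113.89] F [ 0.6 -0.7 -0.9] open 0.0852
shift [ 0.0071 -0.0073  0.0253] mm [ 1.8 -1.8  6.3] turn [ 0.0013  0.0016 -0.0001]
```

```bash
python3 -m pendant '[[0.007,-0.007,0.025,0.0013,0.0016,0,0.3],[0,0,0,0,0,0,0.65],[0,0,0,0,0,0,0.65],[0,0,0,0,0,0,0.65],[0,0,0,0,0,0,0.65]]' 40; python3 rel.py 0.5194 -0.2609 0.034 113.9
python3 - <<'E'
from st import *
im=bot.camera("wrist")[:,:,::-1]; cv2.imwrite("pics/w6.png",im)
E
```

```text
time: 13.6
ee_pos: [0.5194, -0.2609, 0.0341]
tcp_rot: [-180.0, -0.0, 113.9]
wrist_force: [-0.1, -0.1, 0.4]
opening: 0.0298
t 13.6 pos [ 0.5194 -0.2609  0.0341] rot [-1.8000e+02 -2.0000e-02  1.1386e+02] F [-0.1 -0.1  0.4] open 0.0298
shift [ 0.0001 -0.0001  0.0003] mm [ 0.  -0.   0.1] turn [-0.     -0.0001 -0.0002]
```

View pics/w6.png

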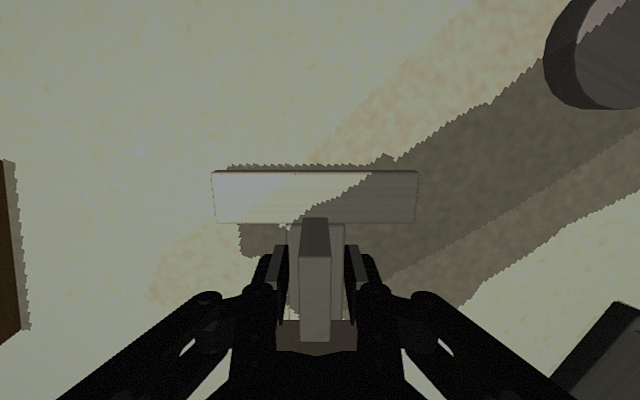

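```bash
python3 -m pendant '[[0,0,0,0,0,0,1],[0,0,0,0,0,0,1],[0,0,0,0,0,0,1],[0,0,0,0,0,0,1]]' 60; python3 rel.py 0.5194 -0.2609 0.034 113.9; python3 -m pendant '[[0,0,-0.02,0,0,0,1],[0,0,-0.04,0,0,0,1],[0,0,-0.06,0,0,0,1],[0,0,-0.08,0,0,0,1],[0,0,-0.08,0,0,0,1],[0,0,-0.08,0,0,0,1],[0,0,-0.08,0,0,0,1],[0,0,0,0,0,0,1],[0,0,0,0,0,0,1]]'
```

```text
time: 14.05
ee_pos: [0.5197, -0.2611, 0.0345]
tcp_rot: [180.0, 0.0, 113.9]
wrist_force: [-0.2, -0.3, -0.0]
opening: 0.013
t 14.05 pos [ 0.5197 -0.2611  0.0345] rot [1.7997e+02 2.0000e-02 1.1385e+02] F [-0.2 -0.3 -0. ] open 0.013
shift [ 0.0012 -0.0008  0.002 ] mm [ 0.3 -0.2  0.5] turn [ 0.0001  0.0001 -0.0003]
time: 14.95
ee_pos: [0.5188, -0.2606, 0.1541]
tcp_rot: [180.0, 0.0, 113.9]
wrist_force: [0.4, 0.0, -4.8]
opening: 0.0132
```

```bash
python3 - <<'E'
from st import *
import pickle
c=bot.calibration("wrist"); o=bot.get_obs(); im=bot.camera("wrist")[:,:,::-1]; cv2.imwrite("pics/w7.png",im); pickle.dump((c,o),open("w7.pkl","wb"))
cv2.imwrite("pics/w7c.png",crop(im,180,150,460,360,2.8))
E
python3 rel.py 0.5414 0.0750 0.17 92
```

```text
t 15.0 pos [ 0.5189 -0.2607  0.1542] rot [1.7997e+02 3.0000e-02 1.1387e+02] F [ 0.   0.1 -3.9] open 0.0132
shift [ 1.1914  0.6255 -0.0634] mm [297.8 156.4 -15.8] turn [2.000e-04 1.000e-04 1.215e-01]
```

View pics/w7c.png

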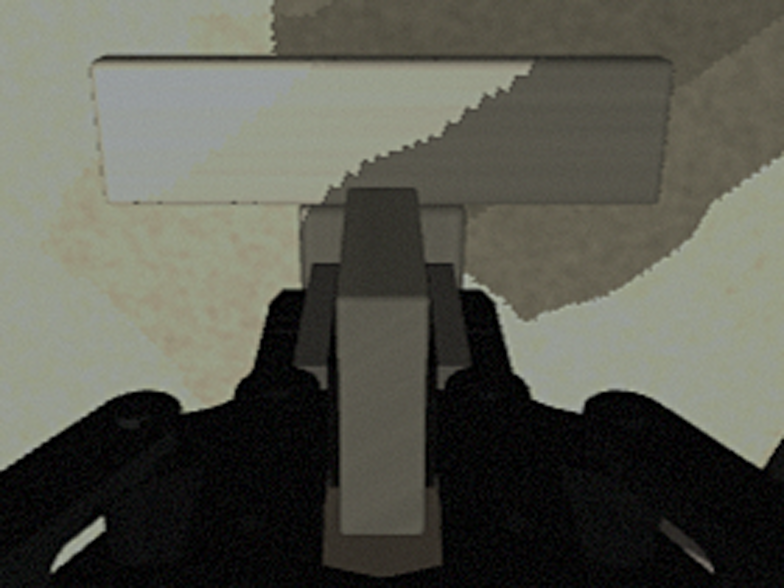

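Run:
```python
from st import *
import pickle
c,o=pickle.load(open("w7.pkl","rb"))
dz=1000*(o['ee_pos'][2]-.0345)
P=[(-47,-56,25),(-47,56,25),(-17,56,25),(-17,-56,25),(-22,-7,70),(-22,7,70),(22,-7,70),(22,7,70)]
P=[(a,b,z+dz) for a,b,z in P]
uv=u([(93,60),(673,60),(660,203),(107,203),(337,296),(430,298),(340,532),(425,532)],(180,150),2.8)
p,res=fit([(c,P,uv)],[.519,-.26,.417]); print(p,np.degrees(p[2])); print(res.round(1).tolist())
a=np.radians(o['tcp_rot'][2]-90); d=p[:2]-o['ee_pos'][:2]; print("plate origin in tool-plate axes mm",1e3*(np.cos(a)*d[0]+np.sin(a)*d[1]),1e3*(-np.sin(a)*d[0]+np.cos(a)*d[1]),"yaw diff",np.degrees(p[2]-a))
```

```text
[ 0.51840342 -0.26010837  0.41555749] 23.809690223478526
[[-2.1, -0.3], [2.3, -0.1], [0.8, 1.3], [-1.2, 1.1], [-0.5, -0.8], [0.3, -1.5], [0.0, 0.6], [0.2, 0.7]]
plate origin in tool-plate axes mm -0.20172478399179497 0.6313776177633795 yaw diff -0.05624200871471968
```

```bash
python3 -m pendant '[[0,0,-0.02,0,0,0.03,1],[0,0,-0.03,0,0,0.04,1],[0,0,-0.02,0,0,0.04,1],[0,0,0,0,0,0.012,1],[0,0,0,0,0,0,1]]'; python3 rel.py 0.5414 0.0750 0.17 92
```

```text
time: 15.5
ee_pos: [0.5169, -0.2596, 0.1665]
tcp_rot: [-179.6, -0.2, 91.0]
wrist_force: [-0.1, 0.5, -3.4]
opening: 0.0133
t 15.5 pos [ 0.5169 -0.2596  0.1665] rot [-179.61   -0.21   91.04] F [-0.1  0.5 -3.4] open 0.0133
shift [ 1.3366  0.1224 -0.01  ] mm [334.1  30.6  -2.5] turn [-0.0022 -0.0012 -0.0053]
```

```bash
python3 -m pendant '[[0.06,0.008,-0.005,-0.002,-0.001,-0.005,1],[0.12,0.012,0,0,0,0,1],[0.15,0.013,0,0,0,0,1],[0.15,0.013,0,0,0,0,1],[0.15,0.013,0,0,0,0,1],[0.15,0.013,0,0,0,0,1],[0.15,0.013,0,0,0,0,1],[0.15,0.013,0,0,0,0,1],[0.11,0.01,0,0,0,0,1],[0.05,0.005,0,0,0,0,1],[0,0,0,0,0,0,1]]'; python3 rel.py 0.5414 0.0750 0.12 92
```

```text
time: 16.6
ee_pos: [0.5275, 0.0689, 0.1611]
tcp_rot: [-179.6, -0.3, 93.1]
wrist_force: [-0.9, -1.4, -3.5]
opening: 0.0131
t 16.6 pos [0.5275 0.0689 0.1611] rot [-179.58   -0.25   93.15] F [-0.9 -1.4 -3.5] open 0.0131
shift [0.0204 0.058  0.1642] mm [ 5.1 14.5 41.1] turn [-0.0024 -0.0014  0.0064]
```

```bash
python3 -m pendant '[[0.02,0.058,0.02,-0.0024,-0.0014,0.006,1],[0,0,0.05,0,0,0,1],[0,0,0.05,0,0,0,1],[0,0,0,0,0,0,1]]'; python3 rel.py 0.5414 0.0750 0.11 92
```

```text
time: 17.0
ee_pos: [0.5427, 0.0729, 0.1274]
tcp_rot: [-180.0, 0.1, 91.9]
wrist_force: [-0.1, -0.4, -4.3]
opening: 0.0131
t 17.0 pos [0.5427 0.0729 0.1274] rot [-1.7998e+02  9.0000e-02  9.1940e+01] F [-0.1 -0.4 -4.3] open 0.0131
shift [ 0.0085 -0.005   0.0697] mm [ 2.1 -1.2 17.4] turn [-0.0001  0.0005 -0.0003]
```

```bash
python3 -m pendant '[[0.008,-0.005,0.03,0,0.0005,0,1],[0,0,0.035,0,0,0,1],[0,0,0,0,0,0,1]]'; python3 rel.py 0.5414 0.0750 0.1 92
python3 - <<'E'
from st import *
import pickle
c=bot.calibration("wrist"); pickle.dump(c,open("w8.pkl","wb"))
for n in ["scene","top","wrist"]: cv2.imwrite(f"pics/{n}8.png",bot.camera(n)[:,:,::-1])
a=crop(cv2.imread("pics/scene8.png"),340,190,460,280,6); b=crop(cv2.imread("pics/wrist8.png"),120,100,520,400,2)
cv2.imwrite("pics/s8.png",a); cv2.imwrite("pics/w8.png",b)
E
```

```text
time: 17.3
ee_pos: [0.5408, 0.0736, 0.109]
tcp_rot: [-179.9, 0.0, 91.8]
wrist_force: [-0.8, -0.1, -4.0]
opening: 0.0133
t 17.3 pos [0.5408 0.0736 0.109 ] rot [-179.9     0.     91.83] F [-0.8 -0.1 -4. ] open 0.0133
shift [0.0054 0.0026 0.0362] mm [1.4 0.6 9. ] turn [-0.0006  0.     -0.0009]
```

View pics/s8.png

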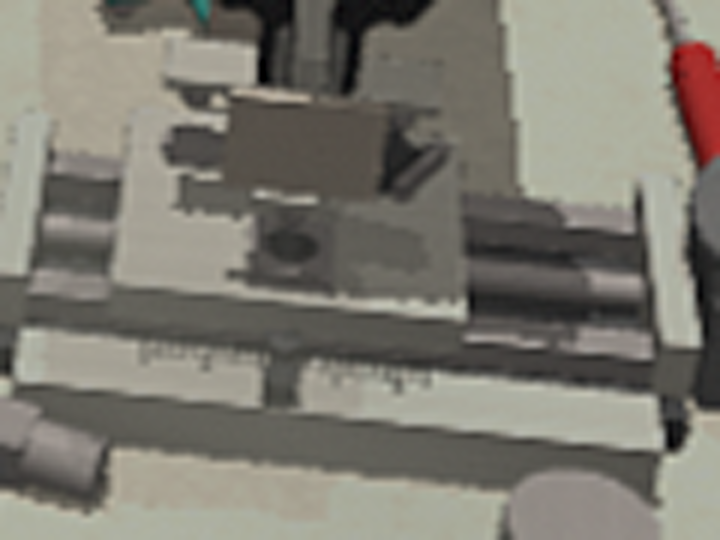

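View pics/w8.png

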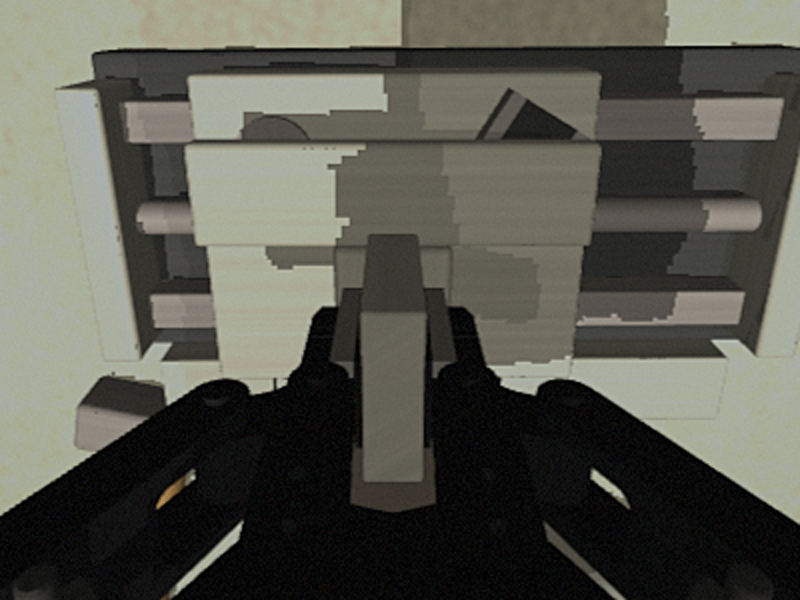

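Run:
```python
from st import *
import pickle
c=pickle.load(open("w8.pkl","rb")); s=np.load("stage.npy")
dz=1000*(.109-.0345)
uw=lambda l:u(l,(120,100),2)
p,res=fit([(c,[(-60,-70,53),(-60,70,53)],uw([(190,73),(600,72)]))],[.541,.075,.035]); print("carriage wrist",p,np.degrees(p[2]),res.round(1).tolist())
Pp=[(-47,-56,25),(-47,56,25),(-17,56,25),(-17,-56,25)]
p,res=fit([(c,[(a,b,z+dz) for a,b,z in Pp],uw([(187,143),(600,143),(588,245),(197,244)]))],[.541,.075,.035]); print("plate wrist",p,np.degrees(p[2]),res.round(1).tolist())
us=lambda l:u(l,(340,190),6)
p,res=fit([(S,[(60,70,53),(60,-70,53)],us([(466,318),(112,287)]))],[.541,.075,.035]); print("car scene",p,np.degrees(p[2]),res.round(1).tolist())
p,res=fit([(S,[(53,-30,70+dz),(53,30,70+dz),(53,-30,25+dz),(53,30,25+dz)],us([(230,97),(388,106),(222,184),(383,197)]))],[.541,.075,.035]); print("plate scene",p,np.degrees(p[2]),res.round(1).tolist())
print(bot.get_obs()['ee_pos'], place(s,[[0,-.0115,0]]))
```

```text
carriage wrist [0.54012359 0.07462041 0.03428778] 1.964545324076389 [[-2.6, 0.1], [2.6, 0.1]]
plate wrist [0.5403847  0.0738274  0.03132144] 1.7945863591165034 [[-2.7, -0.6], [2.2, -0.5], [2.1, 1.0], [-1.8, 1.3]]
car scene [0.54489787 0.07312999 0.07004099] 4.013052922473006 [[0.4, -0.0], [-0.4, -0.0]]
plate scene [0.5418522  0.07143257 0.0896689 ] 5.137649586379785 [[0.3, -0.6], [0.7, -0.3], [-0.2, 0.6], [-0.9, 0.3]]
[0.54157629 0.07387794 0.11078215] [[0.54261516 0.0747442  0.        ]]
```

```bash
python3 rel.py 0.5415 0.0748 0.098 92
```

```text
t 17.45 pos [0.5416 0.0739 0.1108] rot [ 1.7998e+02 -1.0000e-02  9.1840e+01] F [-0.4  0.3 -3.1] open 0.0134
shift [ 0.0037 -0.0002  0.0511] mm [ 0.9 -0.1 12.8] turn [ 0.0001 -0.0001 -0.0009]
```

```bash
python3 -m pendant '[[0.004,0,0.025,0,0,-0.001,1],[0,0,0.025,0,0,0,1],[0,0,0,0,0,0,1]]'; python3 rel.py 0.5415 0.0748 0.092 92
```

```text
time: 17.75
ee_pos: [0.5421, 0.0751, 0.0983]
tcp_rot: [179.9, -0.0, 92.1]
wrist_force: [0.4, -0.5, -4.3]
opening: 0.0129
t 17.75 pos [0.5421 0.0751 0.0983] rot [ 1.7987e+02 -2.0000e-02  9.2050e+01] F [ 0.4 -0.5 -4.3] open 0.0129
shift [-0.0012 -0.0026  0.0254] mm [-0.3 -0.6  6.3] turn [ 0.0007 -0.0001  0.0003]
```

```bash
python3 -m pendant '[[-0.001,-0.0025,0.012,0,0,0,1],[0,0,0,0,0,0,1]]'; python3 -m pendant '[[0,0,0.008,0,0,0,1],[0,0,0,0,0,0,1]]'; python3 rel.py 0.5415 0.0748 0.0915 92
```

```text
time: 17.95
ee_pos: [0.5414, 0.0749, 0.0949]
tcp_rot: [179.9, -0.0, 92.1]
wrist_force: [-0.4, -0.3, -3.6]
opening: 0.0134
time: 18.15
ee_pos: [0.5415, 0.0749, 0.0929]
tcp_rot: [179.9, -0.0, 92.1]
wrist_force: [-0.2, 0.4, -5.2]
opening: 0.0131
t 18.15 pos [0.5415 0.0749 0.0929] rot [ 1.7987e+02 -2.0000e-02  9.2060e+01] F [-0.2  0.4 -5.2] open 0.0131
shift [-0.0005  0.0002  0.0057] mm [-0.1  0.   1.4] turn [ 0.0007 -0.0001  0.0003]
```

```bash
for i in 1; do python3 -m pendant '[[0,0,0.004,0,0,0,1],[0,0,0,0,0,0,1]]'; python3 -m pendant '[[0,0,0.004,0,0,0,1],[0,0,0,0,0,0,1]]'; done
```

```text
time: 18.35
ee_pos: [0.5415, 0.0749, 0.092]
tcp_rot: [179.9, -0.0, 92.1]
wrist_force: [-0.0, -0.2, -3.1]
opening: 0.0132
time: 18.55
ee_pos: [0.5416, 0.0748, 0.0911]
tcp_rot: [179.8, -0.0, 92.1]
wrist_force: [-0.3, -0.1, -3.0]
opening: 0.0135
```

```bash
python3 rel.py 0.5415 0.0748 0.0905 92
```

```text
t 18.55 pos [0.5416 0.0748 0.0911] rot [ 1.7984e+02 -1.0000e-02  9.2060e+01] F [-0.3 -0.1 -3. ] open 0.0135
shift [-0.0001 -0.0003  0.0024] mm [-0.  -0.1  0.6] turn [ 0.0009 -0.0001  0.0003]
```

```bash
python3 -m pendant '[[0,0,0.003,0,0,0,1],[0,0,0,0,0,0,1]]'; python3 -m pendant '[[0,0,0.003,0,0,0,1],[0,0,0,0,0,0,1]]'; python3 -c "
from workcell import bot
import cv2
cv2.imwrite('pics/scene9.png',bot.camera('scene')[:,:,::-1]); print(bot.get_obs()['wrist_force'])
from h import *
cv2.imwrite('pics/s9.png',crop(cv2.imread('pics/scene9.png'),340,190,460,280,6))"
```

```text
time: 18.75
ee_pos: [0.5415, 0.0747, 0.0909]
tcp_rot: [179.8, -0.0, 92.1]
wrist_force: [-1.6, -0.1, -2.6]
opening: 0.0133
time: 18.95
ee_pos: [0.5414, 0.0747, 0.0908]
tcp_rot: [179.8, -0.0, 92.1]
wrist_force: [-2.6, -0.4, -1.7]
opening: 0.0132
[-1.61336653 -0.9159342   0.4337133 ]
```

View pics/s9.png

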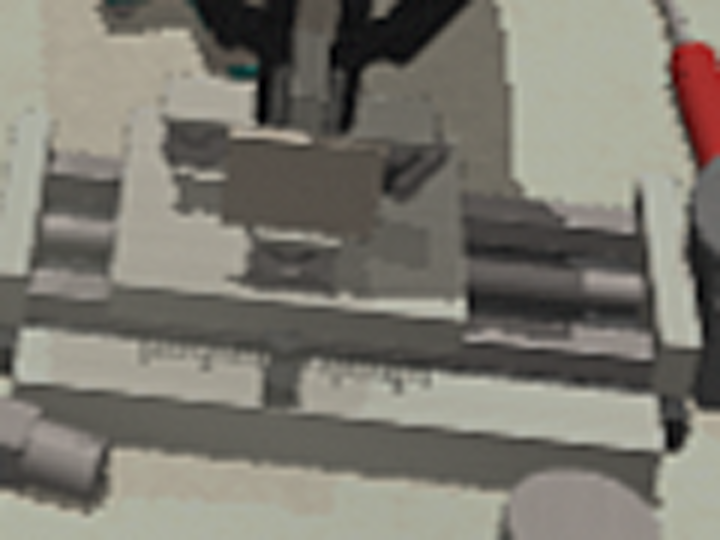

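```bash
python3 -m pendant '[[0,-0.002,0.003,0,0,0,1],[0,0,0,0,0,0,1]]'; python3 -m pendant '[[0,-0.001,0.004,0,0,0,1],[0,0,0,0,0,0,1]]'
```

```text
time: 19.2
ee_pos: [0.5411, 0.0746, 0.0905]
tcp_rot: [179.8, 0.0, 92.1]
wrist_force: [-2.4, -0.8, -0.7]
opening: 0.0131
time: 19.4
ee_pos: [0.5411, 0.0746, 0.0904]
tcp_rot: [179.7, 0.0, 92.1]
wrist_force: [-1.7, 0.0, -0.2]
opening: 0.0129
```

```bash
python3 -m pendant '[[0,-0.002,0.004,0,0,0,1],[0,0,0,0,0,0,1]]'; python3 -m pendant '[[0,-0.001,0.004,0.001,0,0,1],[0,0,0,0,0,0,1]]' 20; python3 -m pendant '[[0,0,0,0,0,0,1],[0,0,0,0,0,0,1]]' 20
```

```text
time: 19.6
ee_pos: [0.5411, 0.0746, 0.0904]
tcp_rot: [179.6, -0.0, 92.1]
wrist_force: [-3.6, -1.0, -0.2]
opening: 0.0133
time: 19.8
ee_pos: [0.5411, 0.0746, 0.0904]
tcp_rot: [179.7, -0.0, 92.1]
wrist_force: [-3.4, -1.6, 0.6]
opening: 0.0132
time: 20.0
ee_pos: [0.5411, 0.0746, 0.0904]
tcp_rot: [179.7, -0.0, 92.1]
wrist_force: [-2.4, -0.9, 3.5]
opening: 0.0136
```

```bash
python3 -m pendant '[[0,0,0,0,0,0,0.8],[0,0,0,0,0,0,0.75],[0,0,0,0,0,0,0.7],[0,0,0,0,0,0,0.65],[0,0,0,0,0,0,0.6],[0,0,0,0,0,0,0.5]]'; python3 rel.py 0.5411 .0746 .0904 92; python3 -c "
from workcell import bot
import cv2
from h import *
cv2.imwrite('pics/scene10.png',bot.camera('scene')[:,:,::-1]);cv2.imwrite('pics/wrist10.png',bot.camera('wrist')[:,:,::-1])
cv2.imwrite('pics/s10.png',crop(cv2.imread('pics/scene10.png'),340,190,460,280,6))"
```

```text
time: 20.6
ee_pos: [0.542, 0.0751, 0.0894]
tcp_rot: [179.6, -0.0, 92.1]
wrist_force: [-0.3, 0.2, -0.1]
opening: 0.0426
t 20.6 pos [0.542  0.0751 0.0894] rot [ 1.7965e+02 -5.0000e-02  9.2060e+01] F [-0.3  0.2 -0.1] open 0.0426
shift [-0.0017 -0.0037 -0.0041] mm [-0.4 -0.9 -1. ] turn [ 0.0019 -0.0003  0.0004]
```

View pics/s10.png

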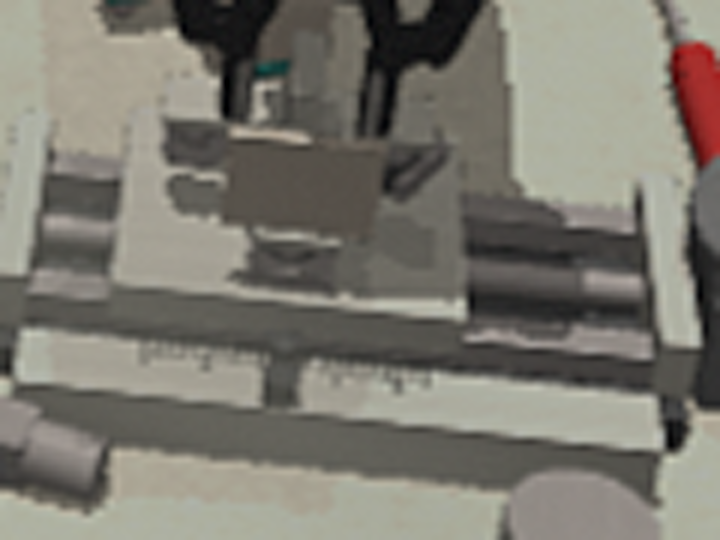

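View pics/wrist10.png

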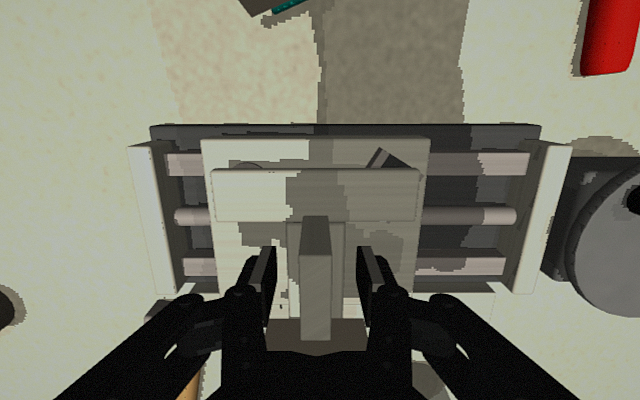

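The plate has settled and the fingers are clear of the rib. I'll lift straight up and check.

```bash
python3 -m pendant '[[0,0,0,0,0,0,0.4],[0,0,-0.04,0,0,0,0.4],[0,0,-0.06,0,0,0,0.4],[0,0,-0.08,0,0,0,0.4],[0,0,-0.08,0,0,0,0.4],[0,0,-0.08,0,0,0,0.3],[0,0,-0.08,0,0,0,0.2],[0,0,-0.08,0,0,0,0],[0,0,0,0,0,0,0]]'; python3 -c "
from workcell import bot
import cv2,pickle
from h import *
pickle.dump(bot.calibration('wrist'),open('w11.pkl','wb'))
for n in ['scene','wrist','top']: cv2.imwrite('pics/%s11.png'%n,bot.camera(n)[:,:,::-1])
cv2.imwrite('pics/s11.png',crop(cv2.imread('pics/scene11.png'),340,190,460,280,6))
cv2.imwrite('pics/w11.png',crop(cv2.imread('pics/wrist11.png'),180,80,480,300,2.6))"
```

```text
time: 21.6
ee_pos: [0.5411, 0.0749, 0.2285]
tcp_rot: [179.3, -0.1, 92.1]
wrist_force: [-0.4, -0.2, 0.4]
opening: 0.0854
```

View pics/s11.png

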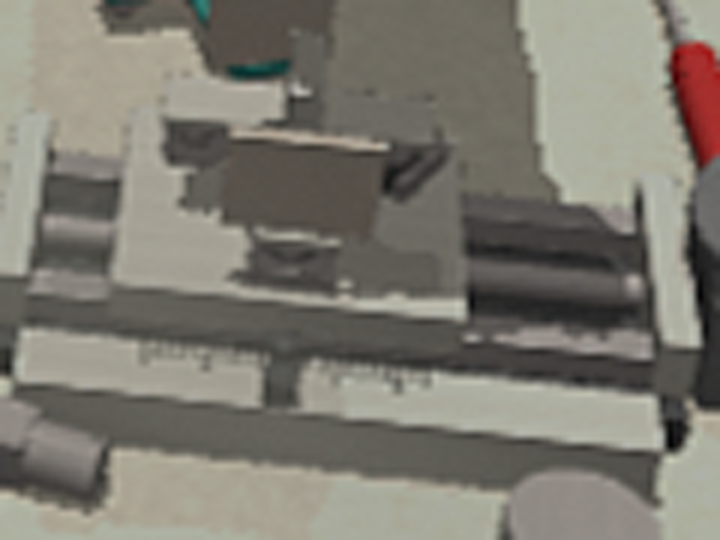

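View pics/w11.png

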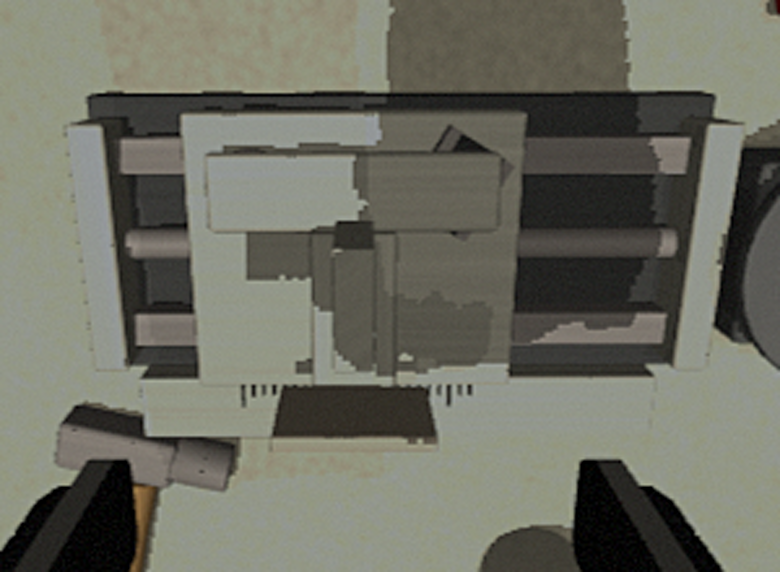

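Run:
```python
from st import *
import pickle
c=pickle.load(open("w11.pkl","rb")); U=lambda l:u(l,(180,80),2.6)
pc,res=fit([(c,[(-60,-70,53),(-60,70,53),(60,70,53),(60,-70,53)],U([(182,114),(526,113),(508,380),(202,383)]))],[.541,.075,.035]); print("car",pc,np.degrees(pc[2]),res.round(1).tolist())
P=[(-47,-56,25),(-47,56,25),(-17,56,25),(-17,-56,25),(-22,-7,70),(-22,7,70),(47,-30,70),(47,30,70)]
q=U([(206,154),(499,153),(499,232),(210,231),(334,250),(373,249),(273,437),(437,437)])
for h in (52,55.9,59):
    p,res=fit([(c,[(a,b,z+h) for a,b,z in P],q)],[.541,.075,.035]); print(h,"plate",p,np.degrees(p[2]),res.round(1).tolist())
for h in (55.9,):
    L=[[(-47,56,25),(-17,56,25),(-17,-56,25),(-47,-56,25),(-47,56,25)],[(22,7,70),(22,-7,70),(-22,-7,70),(-22,7,70),(22,7,70)],[(53,30,70),(53,-30,70),(47,-30,70),(47,30,70),(53,30,70)],[(53,-30,25),(53,30,25)]]
s=np.load("stage.npy"); s2=[*place(s,[[0,-.0115,0]])[0][:2],s[2]]
o=[]
for f,cc,b,k,pp in [("scene11",S,(340,190,460,280),3.3,s2),("wrist11",c,(180,80,480,300),1.3,pc)]:
    g=crop(cv2.imread(f"pics/{f}.png"),*b,k)
    for l in L:
        z=(proj(place(pp,(np.array(l)+[0,0,55.9])/1000),cc)-b[:2]+.5)*k-.5
        cv2.polylines(g,[z.astype(int)],False,(0,0,255),1)
    o.append(cv2.resize(g,(395,297)))
cv2.imwrite("pics/ov2.png",np.hstack(o))
```

```text
car [0.54129936 0.07514615 0.03991728] 2.287091668468864 [[-0.7, -0.5], [0.6, -0.7], [0.5, 1.5], [-0.4, 0.8]]
52 plate [0.54260013 0.07497506 0.04049679] 2.3202950386888266 [[-0.1, 0.9], [0.8, 0.7], [-0.9, 0.2], [0.4, 1.1], [-0.5, -0.4], [0.6, -0.1], [-0.3, -1.2], [0.0, -1.5]]
55.9 plate [0.54160881 0.07501469 0.03847948] 2.2047117899984916 [[-0.7, 0.2], [1.7, 0.3], [-0.1, 0.2], [-0.3, 0.9], [-0.5, -0.5], [0.9, -0.1], [-0.8, -0.2], [0.5, -0.4]]
59 plate [0.54076132 0.07497152 0.03757839] 2.1530828746024286 [[-1.4, -0.3], [2.4, -0.1], [0.5, 0.1], [-0.9, 0.7], [-0.6, -0.5], [1.0, -0.2], [-1.3, 0.5], [0.8, 0.4]]
```

View pics/ov2.png

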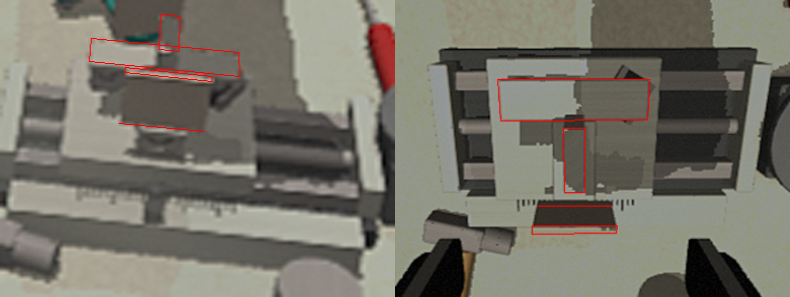

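```bash
python3 -c "
from workcell import bot
print(bot.get_obs()['wrist_force'],bot.get_obs()['time']); print(bot.job_done())"
```

```text
[ 0.11052275  0.1299114  -1.11097488] 21.75
the job is handed in; nothing more can be done
None
```

The pointer was set opposite the marker, the target plate was placed on its three seats and released, and the job was handed in at 21.75 s. No verdict came back.

- **Pointer:** I cranked the handwheel about 11.8 rad, released the knob and looked from above. The pointer and marker tips were in line to within about 0.5 mm. That was before the plate went on. Once home, the tile hides the tips from above, so I could not check them directly again. In the scene camera the carriage edge and marker were at the same pixels just before and just after placing.
- **Plate:** I lowered it in 1 mm steps, and the wrist readings stayed within about 5 N while it seated. I then opened the fingers and lifted clear. The last wrist picture put the plate and carriage origins within about 0.4 mm of each other, with yaws of 2.2° and 2.3°. The picture fitted the fully-home height well, though it only weakly fixes height. The individual feet could not be seen directly.
- **Disagreement:** The scene-camera fit before placing, made from few points, gave yaws of 4° to 5° and offsets of about 3 mm, so I did not rely on it. The other measurements agreed to within 2 mm.
- **Bystanders:** I touched none of them as far as I know, and did not measure them again at the end.

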